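# Set a wall tile square in a tile cutter

### The job

Take the long tile out of the wooden rack and set it in the tile cutter ready for its cut: lying flat on the bed under the rail, glazed face up, one long edge flush along the fence and one end against the stop pin. Leave the two short tiles standing in the rack, do not shift or tip the mug or the tub, and take your hand away at the end.

Things in the scene. Friction and masses are not known exactly. Their poses are not given: they have to be found in the camera images.
- long_tile_center (a point): Centre of the long wall tile, 180 x 65 x 10 mm, about 0.22 kg; white glazed face, red unglazed back. Its x axis points out of the glazed face, y runs along the length, z across the 65 mm width. At the start it stands on a long edge in the rack, glaze towards the rack's +x, its centre 46.5 mm and its top edge 79 mm above the table. Both ends are alike, and so are both long edges.
- short_tile_a_center (a point): Centre of a short wall tile, 100 x 65 x 10 mm, of the same make, standing in the rack like the long one; axes likewise. It stays there.
- short_tile_b_center (a point): Centre of the other short tile, the same as the first. It stays there.
- rack: Fixed wooden plate rack, 150 (x) by 82 mm (y), z up; origin at the centre of its underside. Two bars along x at y = -32 and 32 mm (18 mm wide, top at z = 14 mm, where the tiles stand), each with six upright 8 mm dowels, 22.5 mm apart, up to z = 50 mm. The three tiles stand lengthwise along y between dowels at x = -45, 0 and 45 mm, in any order, 2 mm of play to either side.
- cutter: Fixed manual tile cutter: base 400 (x) by 190 mm (y), origin at the centre of its underside, z up, x along the rail towards the fence. Its flat rubber bed, top at z = 24 mm, spans x -165 to 165 and y -95 to 95 mm; a tile may overhang it sideways. The fence, a straight bar 230 mm long (along y), stands 14 mm above the bed, its face towards the robot at x = 130 mm.
- bed (a point): Point on the bed at the foot of the fence's face, below the rail's centre line; axes as the cutter's (x towards the fence, y left, z up). A tile flush with the fence has its long edge on this point's y axis; no finger fits between it and the fence. A tile pushed on one side of the rail only turns about its other end, too far if that corner does not bear on the fence.
- rail (a point): Middle of the underside of the cutter's rail, 34 mm above the bed; axes as the cutter's. The rail is 26 mm wide (y) and 24 mm high and runs over the base's whole 400 mm, on posts 44 mm wide within 28 mm of its ends. Tiles pass under it, a hand does not.
- carriage (a point): Centre of the scoring carriage, parked at the robot's end of the rail: 70 (x) by 44 mm; its breaker foot, 60 mm wide (y), hangs to 23 mm above the bed. Its handle (25 mm thick) stands up from the carriage's top, leaning a little towards the fence, to 212 mm above the table, there 20 mm ahead (x) of this point. Fixed.
- stop: Side stop clamped to the fence on the rail's +y side, at a setting that varies; it does not move. Origin: foot, on the bed, of its round steel pin, 12 mm thick, 24 mm high, touching the fence's face (centre 6 mm before it); axes as the cutter's. The tile's end goes against the pin's -y side. An arm 12 mm wide runs from the pin's top back over the fence to a knob up to 36 mm above the bed.
- mug_center (a point): Stoneware mug, 76 mm across plus a handle reaching some 35 mm farther, 85 mm high, standing on the table; its middle, 42 mm up. Not to be disturbed.
- tub_center (a point): Tub of grout, 84 mm across and 75 mm high, standing on the table; its middle, 37.5 mm up. Not to be disturbed.
Mind the look-alikes: they are no part of the job. What is shaped like the part that bears long_tile_center but green, pink or yellow is not meant.

How it is judged:
By the outcome, as a careful person would: the job done as asked, in the order asked, and still so for the second after the job is handed in, with the robot touching nothing.
It also fails if it takes over 66 s, if anything falls off the work surface, if the arm or the gripper's body presses on something with over 40 N, if the wrist force passes 120 N, or if a joint passes its speed limit or range.

### The arm

A 6-joint arm with a two-finger parallel gripper is mounted at the origin on the work surface. World frame = base frame: x ahead of the robot, y to its left, z up, the work surface at z = 0. Lengths are in m, angles in rad, forces in N, time in s.
With the tool pointing down it reaches from about 0.3 to 0.85 m from the base axis. Payload 5.4 kg.
Tool frame: the origin (TCP) lies midway between the tips of the shut fingers; the grasp point (between the pads) lies 19 mm behind it (env.grip_point_offset is the distance from the TCP to the grasp point, in m); z points along the fingers, y is the line along which they close (so a half turn about z gives the same grasp; the last joint's range is limited). The gripper opens to 85 mm and grips with 20 to 120 N. Pads are 22 mm wide; open, the fingers measure 114 mm over their backs; the gripper's body (76 mm by 85 mm) begins 54 mm behind the grasp point. The pads swing forward as they close: fully open they stand 13 mm farther back than shut.
Start: joints at [0.915, 0.158, 1.597, -0, 1.386, -0.21], TCP at [0.248, 0.519, 0.205] pointing down, gripper open.
Joint ranges: [-2.91, 2.91], [-0.94, 2.29], [0.18, 2.7], [-1.29, 4.43], [0.17, 2.64], [-3, 3]. Speed limits (rad/s): [2.57, 2.57, 3.14, 3.14, 3.14, 3.14].

### API

Orientations are given as a unit quaternion [x, y, z, w].
In Python, from workcell import env gives the robot as it stands.
- The arm moves only by the shell command python3 -m handwheel 'ROWS'. ROWS is JSON, a list that holds one entry, the list of rows, each a list of 7 numbers: the shift along the tool's x, y, z in cm, then the turn, a rotation vector about the tool's x, y, z in rad, then the gripper's target within -1 to 1 (fully open at 1, half-way at 0, shut at -1). A call has 1 to 5 rows; each row is the pose to reach, as a shift and turn from the pose commanded when the call began, along the tool's axes at that moment; what a row does not reach only later rows make up. A row lasts 1/10 s, in which the tool goes at most 50 mm and 8.59 degrees, less where a joint would pass 70% of its speed; a pose out of reach is approached as far as the arm can. A call with a gripper value outside its range is refused whole. The fingers move at their own pace and stop on an object; the grip force is fixed at half the most. Time passes only in rows, so rows that repeat a pose let the fingers close. It gives the time, the measured TCP pose, the force, the opening and the grip force at its end, in the units of the state.
- env.get_obs(): the state, without advancing time (a new reading comes with each control period).
- env.grab_frame(name): name is "scene" or "top" or "wrist"; returns (picture, depth): 480x640x3 uint8, red, green, blue; 480x640 float32, m along the optical axis (not along the pixel's ray), 0 where there is no reading.
- env.calibration(name): a dict with "intrinsics" (3x3 intrinsics, pixels), "D" ([k1, k2, p1, p2, k3] as OpenCV has them; the pictures are not rectified), "R" (3x3) and "t" (3): a world point X has camera coordinates R X + t; the wrist camera has in their place "mount" (4x4, takes a point from camera to tool coordinates, whose origin is the TCP and whose axes are the flange's). Camera axes: x right, y down, z forward; pixel columns grow to the right and rows downward; lengths in m; the calibration is good to about 2 mm. A picture is of the moment at which its call begins: read the wrist's pose just before it. calibration takes no time and is no camera call.
- env.close_job(): hands the job in; it is judged then, once.
The state is a dict: "clock": time; "qpos": joint angles; "joint_velocities": joint speeds; "joint_torque": joint torques, N m; "eef_pos": TCP position; "tool_rot": TCP orientation; "contact_force": force on the tool from outside, world axes, zero at the start; "torque": the same for the moment, N m; "gripper_width": finger opening in m; "gripper_force": force on a finger pad.
Only numpy, scipy, OpenCV 4.12 (cv2) and the standard library are available. Lean on these libraries where they do the work, as an engineer would, in place of code of your own. Each camera call takes 0.05 s, during which the arm holds its last target. There are 200 camera calls.

## Working session

There is one attempt and no reset: what is moved stays moved. The work goes in short steps, Python scripts to look and compute and a shell command to move; the robot and the scene stay as the last step left them, time stands still between calls to the robot, and variables do not carry over. Pictures are saved under pics/ and viewed, at most 14 in all, crops included, and the job is handed in when it is done.

```bash
ls; mkdir -p pics
cat > h.py <<'E'
import numpy as np, cv2
from workcell import env
from scipy.spatial.transform import Rotation as R
np.set_printoptions(precision=4,suppress=True)
def cloud(name):
    o=env.get_obs(); im,d=env.grab_frame(name); c=env.calibration(name)
    K=np.array(c["intrinsics"],float); D=np.array(c["D"],float)
    v,u=np.mgrid[0:480,0:640]
    p=cv2.undistortPoints(np.stack([u,v],-1).reshape(-1,1,2).astype(np.float64),K,D).reshape(480,640,2)
    P=np.dstack([p,np.ones((480,640))])*d[...,None]
    if name=="wrist":
        M=np.array(c["mount"]); P=P@M[:3,:3].T+M[:3,3]
        r=R.from_quat(o["tool_rot"]).as_matrix(); W=P@r.T+np.array(o["eef_pos"])
    else:
        W=(P-np.array(c["t"]))@np.array(c["R"])
    W[d<=0]=np.nan
    return im,d,W
def save(im,f): cv2.imwrite(f,im[...,::-1])
E
python3 - <<'E'
from h import *
for n in("top","scene"):
    im,d,W=cloud(n); save(im,f"pics/{n}0.png"); np.savez(f"{n}0.npz",im=im,W=W)
o=env.get_obs(); print(o["clock"],o["eef_pos"],o["tool_rot"],R.from_quat(o["tool_rot"]).as_matrix(),o["gripper_width"])
E
```

```text
pics
0.1 [0.2476 0.5183 0.204 ] [ 0.2211  0.9753 -0.0008 -0.0004] [[-0.9023  0.4312 -0.0011]
 [ 0.4312  0.9023 -0.0014]
 [ 0.0004 -0.0017 -1.    ]] 0.08601233496084765
```

View pics/top0.png

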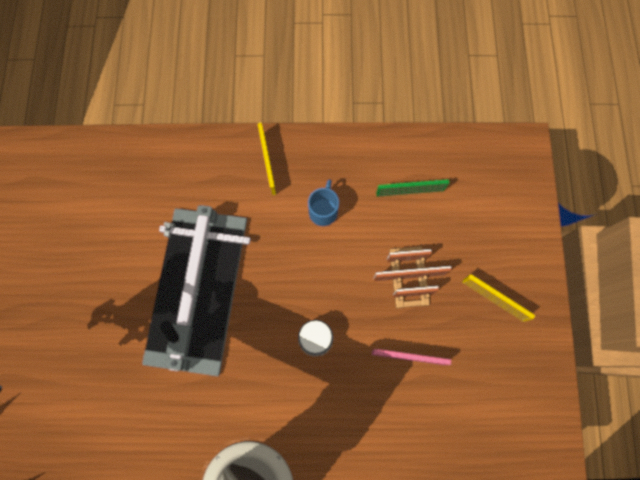

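View pics/scene0.png

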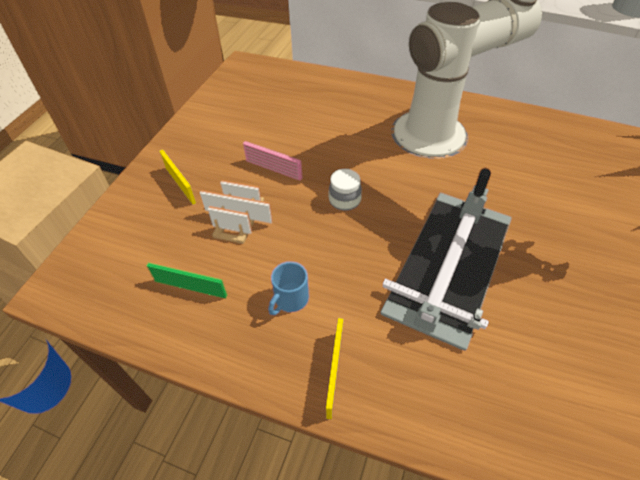

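Candidates in the top picture: the white/red tile with its long run in the rack at (413,272) is the one wanted. The short ones are at (410,253) and (415,290). The look-alikes are green (413,187), pink (412,357), yellow (267,158) and yellow (498,297). In the scene view the white glaze faces the far side (+x). Next I measure and check the choice in a crop.

Run:
```python
from h import *
z=np.load("top0.npz"); im,W=z["im"],z["W"]; s=np.load("scene0.npz")
a=cv2.resize(im[225:325,350:480],(520,400),interpolation=cv2.INTER_CUBIC); b=cv2.resize(s["im"][170:250,190:290],(280,224),interpolation=cv2.INTER_CUBIC)
c=cv2.resize(im[190:390,130:270],(280,400),interpolation=cv2.INTER_CUBIC); a[:224,240:]=b
save(np.hstack([a,c]),"pics/crop1.png")
def med(n,W,v,u): print(n,np.nanmedian(W[v-1:v+2,u-1:u+2].reshape(-1,3),axis=0))
for n,v,u in[("tub",338,315),("rackc",0,0),("railA",220,204),("railB",300,190),("tileL",274,378),("tileR",268,448),("mugrim",189,323),("handle",330,170),("knob",229,166),("fenceR",240,247),("carr",335,183)]:
    med(n,W,v,u)
def rect(n,W,m):
    p=W[m][:,:2].astype(np.float32); r=cv2.minAreaRect(p); print(n,m.sum(),p.mean(0),r, np.nanmean(W[m][:,2]))
v,u=np.mgrid[0:480,0:640]
for nm,WW in(("top",W),("scene",s["W"])):
    # rack region tiles by height
    X,Y,Z=WW[...,0],WW[...,1],WW[...,2]
    box=(Y<-0.22)&(Y>-0.5)&(X>0.36)&(X<0.6)
    m=box&(Z>0.07)&(Z<0.09); q=WW[m]; print(nm,"rack top pts",m.sum(), q.min(0),q.max(0))
    x=q[:,:2]; 
    import itertools
    A=np.c_[x]; lab=cv2.kmeans(A[:,:1].astype(np.float32).copy(),3,None,(3,50,1e-5),5,cv2.KMEANS_PP_CENTERS)[1].ravel() 
    for k in range(3):
        r=cv2.minAreaRect(A[lab==k].astype(np.float32)); print("  k",r, (lab==k).sum())
    # cutter base / rail
    box=(Y>-0.0)&(Y<0.4)&(X>0.2)&(X<0.75)
    for lo,hi in((0.016,0.03),(0.034,0.044),(0.075,0.09)):
        m=box&(Z>lo)&(Z<hi); 
        if m.sum()>20: rect(f"{nm} cut {lo}",WW,m)
```

```text
tub [ 0.3443 -0.1594  0.0736]
rackc [nan nan nan]
railA [0.6288 0.1114 0.08  ]
railB [0.4324 0.1347 0.081 ]
tileL [ 0.4938 -0.3099  0.0789]
tileR [ 0.5082 -0.4775  0.0772]
mugrim [ 0.7069 -0.1796  0.0785]
handle [0.3529 0.1453 0.1992]
knob [0.6136 0.2117 0.0491]
fenceR [0.5889 0.0104 0.0373]
carr [0.3506 0.1454 0.0885]
top rack top pts 742 [ 0.4468 -0.4831  0.07  ] [ 0.5529 -0.3048  0.0853]
  k ((0.4559664726257324, -0.4016808867454529), (0.011602640151977539, 0.1011914536356926), 4.496012210845947) 198
  k ((0.5003244280815125, -0.3938524127006531), (0.011494262143969536, 0.17882391810417175), 4.6359100341796875) 352
  k ((0.5450496673583984, -0.38785597681999207), (0.01146878581494093, 0.09909825772047043), 4.290494441986084) 192
top cut 0.016 8365 [0.4615 0.1347] ((0.4690445363521576, 0.1364556849002838), (0.22209148108959198, 0.39825189113616943), 81.73814392089844) 0.022503733724462512
top cut 0.034 421 [0.5953 0.1164] ((0.47768813371658325, 0.0877208486199379), (0.3698538839817047, 0.215928852558136), 14.244256019592285) 0.038092532820943756
top cut 0.075 1869 [0.4592 0.1384] (
[... 233 characters left out ...]
511563301086), (0.014735792763531208, 0.1786145120859146), 5.285069942474365) 390
  k ((0.45723381638526917, -0.40135955810546875), (0.014932824298739433, 0.09839056432247162), 5.436807632446289) 194
  k ((0.5451558232307434, -0.38964027166366577), (0.015440904535353184, 0.09923253953456879), 3.011017322540283) 222
scene cut 0.016 8723 [0.4932 0.1379] ((0.4710657596588135, 0.13703137636184692), (0.22585079073905945, 0.4003777801990509), 82.62419128417969) 0.023200748918292085
scene cut 0.034 645 [0.6118 0.117 ] ((0.6318973898887634, 0.11593253910541534), (0.22942441701889038, 0.0731428787112236), 82.70317077636719) 0.038030338335943624
scene cut 0.075 1729 [0.5051 0.1342] ((0.47358864545822144, 0.13825315237045288), (0.04453171044588089, 0.39362916350364685), 81.43264770507812) 0.0828971568327067
  return np.nanmean(a, axis, out=out, keepdims=keepdims)
```

View pics/crop1.png

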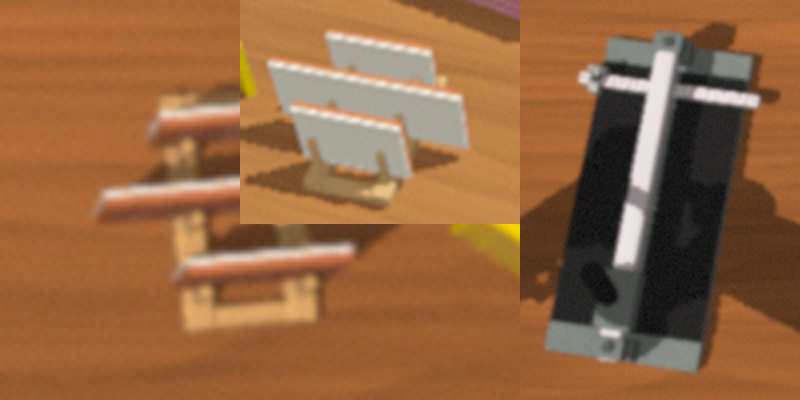

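Crop: the centre tile is the long one, white glazed face towards +x (towards the fence side), red back towards the robot. It has a clear overhang at its +y end. The cutter's stop knob is at top left (590,78) of the crop, near the fence's +y end. Now I lift and swing towards the rack, and collect joint data on the way.

```bash
python3 -m handwheel '[[[-8,-12,-15,0,0,0,-0.3],[-8,-12,-15,0,0,0,-0.3],[-8,-12,-15,0,0,0,-0.3],[-8,-12,-15,0,0,0,-0.3],[-8,-12,-15,0,0,0,-0.3]]]'
python3 - <<'E'
from h import *
o=env.get_obs(); print(repr(o["qpos"]),o["eef_pos"],o["tool_rot"])
E
python3 -m handwheel '[[[-14,-19,0,0,0,0.7,-0.3],[-14,-19,0,0,0,0.7,-0.3],[-14,-19,0,0,0,0.7,-0.3],[-14,-19,0,0,0,0.7,-0.3],[-14,-19,0,0,0,0.7,-0.3]]]'
python3 - <<'E'
from h import *
o=env.get_obs(); print(repr(o["qpos"]),o["eef_pos"],o["tool_rot"],R.from_quat(o["tool_rot"]).as_matrix())
E
python3 -m handwheel '[[[0,0,0,-0.6,0,0,-0.3],[0,0,0,-0.6,0,0,-0.3],[0,0,0,-0.6,0,0,-0.3],[0,0,0,-0.6,0,0,-0.3],[0,0,0,-0.6,0,0,-0.3]]]'
python3 - <<'E'
from h import *
o=env.get_obs(); print(repr(o["qpos"]),o["eef_pos"],o["tool_rot"],R.from_quat(o["tool_rot"]).as_matrix())
E
python3 -m handwheel '[[[0,0,0,0.4,0.4,0,-0.3],[0,0,0,0.4,0.4,0,-0.3],[0,0,0,0.4,0.4,0,-0.3],[0,0,0,0.4,0.4,0,-0.3],[0,0,0,0.4,0.4,0,-0.3]]]'
python3 - <<'E'
from h import *
o=env.get_obs(); print(repr(o["qpos"]),o["eef_pos"],o["tool_rot"],R.from_quat(o["tool_rot"]).as_matrix())
E
```

```text
clock: 0.6
eef_pos: [0.27, 0.3748, 0.3601]
tool_rot: [0.222, 0.975, 0.003, 0.003]
contact_force: [-0.4, 0.5, -0.1]
gripper_width: 0.0298
gripper_force: 0.0
array([ 0.6845, -0.2028,  1.651 , -0.0009,  1.6849, -0.4381]) [0.27   0.3748 0.3601] [0.2223 0.975  0.0031 0.003 ]
clock: 1.1
eef_pos: [0.3125, 0.1422, 0.3539]
tool_rot: [0.545, 0.839, -0.0, -0.0]
contact_force: [0.7, -0.3, 0.1]
gripper_width: 0.0298
gripper_force: 0.0
array([ 0.0706, -0.5336,  1.9058, -0.0003,  1.7704, -0.3483]) [0.3125 0.1422 0.3539] [ 0.5446  0.8387 -0.0004 -0.0003] [[-0.4068  0.9135 -0.001 ]
 [ 0.9135  0.4068 -0.0004]
 [ 0.     -0.001  -1.    ]]
clock: 1.6
eef_pos: [0.3666, 0.1696, 0.3641]
tool_rot: [0.522, 0.808, 0.231, 0.148]
contact_force: [-0.6, -0.8, -0.2]
gripper_width: 0.0298
gripper_force: 0.0
array([-0.1128, -0.9421,  2.1866,  0.2777,  1.4139, -0.5116]) [0.3666 0.1696 0.3641] [0.522  0.8077 0.2308 0.1481] [[-0.4111  0.7749  0.4801]
 [ 0.9116  0.3485  0.2182]
 [ 0.0018  0.5273 -0.8496]]
clock: 2.1
eef_pos: [0.3672, 0.1688, 0.3644]
tool_rot: [0.485, 0.85, 0.163, -0.123]
contact_force: [-0.8, -0.2, -0.8]
gripper_width: 0.0296
gripper_force: 0.0
array([-0.2198, -0.4116,  1.8581,  0.399 ,  1.8219, -0.678 ]) [0.3672 0.1688 0.3644] [ 0.4851  0.8502  0.1633 -0.1229] [[-0.4991  0.8651 -0.0506]
 [ 0.7848  0.476   0.3969]
 [ 0.3674  0.1584 -0.9165]]
```

```bash
cat > kin.py <<'E'
import numpy as np
from scipy.spatial.transform import Rotation as R
from scipy.optimize import least_squares
lo=np.array([-2.91,-.94,.18,-1.29,.17,-3]);hi=np.array([2.91,2.29,2.7,4.43,2.64,3])
ry=lambda a:R.from_euler('y',a).as_matrix()
rz=lambda a:R.from_euler('z',a).as_matrix()
def fk(q,p):
    d1,a1,dy,a2,a3,d4,a5,d6=p
    A=rz(q[0]);B=A@ry(q[1]);C=B@ry(q[2]);D=C@rz(q[3])@ry(q[4]);E=D@rz(q[5]+np.pi/2)
    t=np.array([0,0,d1])+A@[a1,dy,0]+B@[0,0,a2]+C@[a3,0,d4]+D@[a5,0,d6]
    return t,E
D=[([0.6845,-.2028,1.651,-.0009,1.6849,-.4381],[.27,.3748,.3601],[0.2223,0.975,0.0031,0.003]),
([.0706,-.5336,1.9058,-.0003,1.7704,-.3483],[.3125,.1422,.3539],[.5446,.8387,-.0004,-.0003]),
([-.1128,-.9421,2.1866,.2777,1.4139,-.5116],[.3666,.1696,.3641],[.522,.8077,.2308,.1481]),
([-.2198,-.4116,1.8581,.399,1.8219,-.678],[.3672,.1688,.3644],[.4851,.8502,.1633,-.1229]),
([.915,.158,1.597,0,1.386,-.21],[.248,.519,.205],[.2211,.9753,-.0008,-.0004])]
def fit(dat=D):
    f=lambda p:np.concatenate([fk(q,p)[0]-x for q,x,_ in dat]+[1e-3*(p-p0)])
    p0=np.array([.4,0,.12,.4,0,.4,0,.3])
    return least_squares(f,p0)
def ik(p,x,Rm,q0,n=150,seed=0):
    "solutions within limits (collision-blind), nearest q0 first"
    g=np.random.default_rng(seed);S=[]
    f=lambda q:np.r_[(fk(q,p)[0]-x)*5,(R.from_matrix(fk(q,p)[1].T@Rm)).as_rotvec()]
    for k in range(n):
        s=q0 if k==0 else g.uniform(lo,hi)
        r=least_squares(f,np.clip(s,lo+.01,hi-.01),bounds=(lo,hi),max_nfev=60)
        if np.abs(r.fun).max()<3e-3 and not any(np.abs(r.x-t).max()<.05 for t in S): S.append(r.x)
        if k>25 and len(S)>3: break
    return sorted(S,key=lambda t:np.abs(t-q0).max())
E
python3 - <<'E'
from kin import *
np.set_printoptions(precision=3,suppress=True)
r=fit(); print(r.x,np.abs(r.fun[:15]).max())
for q,x,w in D: print(fk(q,r.x)[0]-x, (R.from_matrix(fk(q,r.x)[1].T)*R.from_quat(w)).magnitude())
E
```

```text
[ 0.298 -0.     0.12   0.386  0.047  0.519  0.     0.332] 3.140367257686849e-05
[ 0. -0. -0.] 9.572365599710363e-05
[0. 0. 0.] 0.00014462969861627693
[-0.  0. -0.] 0.00018052212749172363
[0. 0. 0.] 6.950718291543675e-05
[ 0. -0.  0.] 0.0023821416422572274
```

```bash
cat > plan.py <<'E'
from kin import *
np.set_printoptions(precision=3,suppress=True,linewidth=150)
P=fit().x; Z=np.array([0,0,1.])
th=np.radians(4.6); xr=np.array([np.cos(th),np.sin(th),0]); yr=np.cross(Z,xr); Tc=np.array([.5009,-.394,.0465])
ps=np.radians(-8.2); xc=np.array([np.cos(ps),np.sin(ps),0]); yc=np.cross(Z,xc); C0=np.array([.470,.137,0])
GP=.019; E,Wd=62e-3,8.5e-3   # grip point in tile along l, along w
def tool(b,s,n,l,w):
    z=-np.cos(b)*l-np.sin(b)*w; y=s*n; return np.c_[np.cross(y,z),y,z]
def rack(b,s): 
    M=tool(b,s,xr,yr,Z); return Tc+E*yr+Wd*Z+GP*M[:,2],M
def cut(b,s,t,yl,x=.075,up=0):
    l=np.cos(t)*yc+np.sin(t)*Z; w=-xc; n=np.cross(l,w)
    c=C0+x*xc+yl*yc+(.024+up)*Z+.09*l+.005*n
    M=tool(b,s,n,l,w); return c+E*l+Wd*w+GP*M[:,2],M
E
python3 - <<'E'
from plan import *
q0=np.array([-.22,-.41,1.858,.4,1.82,-.68])
for b in (20,40,60):
  for s in(1,-1):
    B=np.radians(b)
    x,M=rack(B,s); S=ik(P,x,M,q0,40); print(b,s,"rack",*S)
    x,M=cut(B,s,np.radians(8),-.03); S=ik(P,x,M,q0,40); print("    cut",*S)
E
```

```text
20 1 rack
    cut [ 0.68   1.151  1.102 -1.16   1.841  2.389]
20 -1 rack
    cut [ 0.68   1.151  1.102 -1.16   1.841 -0.753]
40 1 rack
    cut
40 -1 rack
    cut
60 1 rack [-0.585  0.281  1.915 -0.646  0.712 -0.217]
    cut
60 -1 rack [-0.585  0.281  1.915 -0.646  0.712  2.924]
    cut
```

Run:
```python
from plan import *
q0=np.array([-.22,-.41,1.858,.4,1.82,-.68])
# vertical grasp at centre
for s in (1,-1):
    M=np.c_[np.cross(s*xr,-Z),s*xr,-Z]; x=np.array([.5009,-.394,.060-.019])
    print("rack",s,*ik(P,x,M,q0,40)); 
    for hd in (0,20,45):
      for a in (20,30,40):
        A=np.radians(a);h=np.radians(hd); u=np.array([np.cos(h),np.sin(h),0])
        z=np.cos(A)*u-np.sin(A)*Z; y=s*(np.sin(A)*u+np.cos(A)*Z)
        M2=np.c_[np.cross(y,z),y,z]
        for c in ([.5,.35],[.6,.4],[.65,.35],[.5,.5]):
            S=ik(P,np.r_[c,.025],M2,q0,12)
            if S: print(s,hd,a,c,S[0])
```

```text
rack 1 [-0.856  0.48   1.537  0.     1.124 -0.936]
1 0 20 [0.5, 0.35] [0.771 0.542 2.156 4.098 0.93  2.76 ]
1 0 20 [0.6, 0.4] [0.701 0.665 1.907 4.106 0.829 2.65 ]
1 0 20 [0.65, 0.35] [0.554 0.656 1.924 3.927 0.774 2.73 ]
1 0 30 [0.5, 0.35] [0.728 0.399 2.17  4.271 0.691 2.54 ]
1 0 30 [0.6, 0.4] [0.669 0.558 1.905 4.332 0.617 2.403]
1 0 30 [0.65, 0.35] [0.528 0.552 1.915 4.154 0.54  2.483]
1 20 20 [0.5, 0.5] [0.813 0.601 2.035 3.778 0.787 2.831]
1 20 30 [0.6, 0.4] [0.469 0.46  2.07  3.386 0.444 2.981]
1 20 30 [0.5, 0.5] [0.789 0.485 2.027 3.968 0.525 2.619]
1 20 40 [0.5, 0.35] [0.46  0.18  2.3   3.532 0.224 2.832]
1 45 20 [0.5, 0.35] [ 0.034  0.442  2.379  2.274  0.999 -2.883]
1 45 20 [0.6, 0.4] [ 0.152  0.57   2.099  2.321  0.864 -2.779]
1 45 20 [0.65, 0.35] [ 0.022  0.606  2.025  2.15   0.889 -2.691]
1 45 20 [0.5, 0.5] [ 0.477  0.54   2.162  2.736  0.808 -2.962]
1 45 30 [0.5, 0.35] [ 0.088  0.267  2.376  2.125  0.713 -2.653]
1 45 30 [0.6, 0.4] [ 0.186  0.453  2.081  2.124  0.612 -2.547]
1 45 30 [0.65, 0.35] [ 0.059  0.497  2.007  1.941  0.665 -2.447]
1 45 30 [0.5, 0.5] [ 0.496  0.4
[... 1298 characters left out ...]
5 20 [0.5, 0.35] [0.034 0.442 2.379 2.274 0.999 0.259]
-1 45 20 [0.6, 0.4] [0.152 0.57  2.099 2.321 0.864 0.362]
-1 45 20 [0.65, 0.35] [0.022 0.606 2.025 2.15  0.889 0.45 ]
-1 45 20 [0.5, 0.5] [0.477 0.54  2.162 2.736 0.808 0.18 ]
-1 45 30 [0.5, 0.35] [0.088 0.267 2.376 2.125 0.713 0.489]
-1 45 30 [0.6, 0.4] [0.186 0.453 2.081 2.124 0.612 0.595]
-1 45 30 [0.65, 0.35] [0.059 0.497 2.007 1.941 0.665 0.694]
-1 45 30 [0.5, 0.5] [0.496 0.416 2.143 2.606 0.507 0.33 ]
-1 45 40 [0.5, 0.35] [0.151 0.162 2.322 1.778 0.482 0.896]
-1 45 40 [0.6, 0.4] [0.227 0.386 2.019 1.693 0.421 1.055]
-1 45 40 [0.65, 0.35] [0.105 0.434 1.948 1.549 0.503 1.116]
-1 45 40 [0.5, 0.5] [0.517 0.346 2.078 2.152 0.245 0.801]
```

```bash
cat >> plan.py <<'E'
def pose(c,hd,a,s=1):
    A=np.radians(a);h=np.radians(hd);u=np.array([np.cos(h),np.sin(h),0])
    z=np.cos(A)*u-np.sin(A)*Z;y=s*(np.sin(A)*u+np.cos(A)*Z);return np.array(c,float),np.c_[np.cross(y,z),y,z]
def step(q,x,M):
    f=lambda q:np.r_[(fk(q,P)[0]-x)*5,R.from_matrix(fk(q,P)[1].T@M).as_rotvec()]
    r=least_squares(f,np.clip(q,lo+1e-3,hi-1e-3),bounds=(lo,hi),max_nfev=40);return r.x,np.abs(r.fun).max()
E
python3 - <<'E'
from plan import *
for c in ([.5,.5],[.45,.55],[.5,.42],[.42,.5],[.4,.6],[.55,.35]):
  for hd in (45,55,65,75,90):
    x0,M0=pose(c+[.25],hd,90); S=[t for t in ik(P,x0,M0,np.array([.6,.2,1.6,0,1.4,-.3]),25) if abs(t[3])<.6 and abs(t[5])<1.5]
    if not S: continue
    q=S[0]; ok=True; mn=9; dj=0; A=90
    for a in np.arange(90,25,-4):
        q2,e=step(q,*pose(c+[.25],hd,a)); 
        if e>2e-3: break
        dj=max(dj,np.abs(q2-q).max()); q=q2; A=a; mn=min(mn,q[4])
    zz=.25
    if A<40:
      for zz in np.arange(.25,.02,-.02):
        q2,e=step(q,*pose(c+[zz],hd,A))
        if e>2e-3: break
        dj=max(dj,np.abs(q2-q).max());q=q2;mn=min(mn,q[4])
    print(c,hd,"A",A,"z",round(zz,2),"minq5",round(mn,2),"dj",round(dj,2),q)
E
```

```text
[0.5, 0.5] 45 A 26 z 0.03 minq5 0.27 dj 0.44 [ 0.488  0.444  2.16   2.668  0.616 -2.879]
[0.5, 0.5] 55 A 26 z 0.03 minq5 0.52 dj 0.22 [ 0.369  0.456  2.14   2.257  0.704 -2.678]
[0.5, 0.5] 65 A 26 z 0.03 minq5 0.74 dj 0.15 [ 0.274  0.49   2.081  1.93   0.816 -2.544]
[0.5, 0.5] 75 A 26 z 0.03 minq5 0.93 dj 0.11 [ 0.208  0.541  1.99   1.673  0.937 -2.455]
[0.5, 0.5] 90 A 26 z 0.03 minq5 1.13 dj 0.09 [ 0.159  0.644  1.807  1.382  1.128 -2.372]
[0.45, 0.55] 45 A 34 z 0.21 minq5 0.18 dj 0.17 [ 0.67  -0.07   2.087  0.569  0.178 -0.627]
[0.45, 0.55] 55 A 26 z 0.03 minq5 0.37 dj 0.31 [ 0.537  0.452  2.147  2.482  0.646 -2.782]
[0.45, 0.55] 65 A 26 z 0.03 minq5 0.61 dj 0.18 [ 0.428  0.473  2.11   2.108  0.747 -2.61 ]
[0.45, 0.55] 75 A 26 z 0.03 minq5 0.82 dj 0.13 [ 0.346  0.515  2.037  1.813  0.864 -2.497]
[0.45, 0.55] 90 A 26 z 0.03 minq5 1.05 dj 0.09 [ 0.275  0.607  1.873  1.483  1.052 -2.393]
[0.5, 0.42] 45 A 26 z 0.03 minq5 0.45 dj 0.26 [ 0.283  0.366  2.295  2.424  0.718 -2.797]
[0.5, 0.42] 55 A 26 z 0.03 minq5 0.69 dj 0.16 [ 0.163  0.39   2.254  2.06   0.816 -2.654]
[0.5, 0.42] 65 A 26 
[... 893 characters left out ...]
 z 0.03 minq5 0.47 dj 0.24 [ 0.594  0.474  2.108  2.309  0.676 -2.69 ]
[0.4, 0.6] 75 A 26 z 0.03 minq5 0.7 dj 0.16 [ 0.498  0.505  2.055  1.971  0.786 -2.543]
[0.4, 0.6] 90 A 26 z 0.03 minq5 0.97 dj 0.1 [ 0.404  0.585  1.914  1.595  0.973 -2.411]
[0.55, 0.35] 45 A 26 z 0.03 minq5 0.64 dj 0.18 [ 0.056  0.381  2.27   2.141  0.792 -2.684]
[0.55, 0.35] 55 A 26 z 0.03 minq5 0.85 dj 0.13 [-0.038  0.421  2.2    1.836  0.899 -2.579]
[0.55, 0.35] 65 A 26 z 0.03 minq5 1.01 dj 0.1 [-0.096  0.478  2.101  1.594  1.011 -2.507]
[0.55, 0.35] 75 A 26 z 0.03 minq5 1.13 dj 0.09 [-0.124  0.547  1.979  1.402  1.127 -2.457]
[0.55, 0.35] 90 A 26 z 0.03 minq5 1.31 dj 0.07 [-0.125  0.665  1.769  1.177  1.307 -2.411]
```

```bash
cat > rel.py <<'E'
from plan import *
from h import env
def down(u):
    u=np.asarray(u,float);u=u/np.linalg.norm(u);return np.c_[np.cross(u,-Z),u,-Z]
def rel(x,M):
    o=env.get_obs();r=R.from_quat(o["tool_rot"]).as_matrix()
    d=r.T@(np.asarray(x)-o["eef_pos"])*100; w=R.from_matrix(r.T@M).as_rotvec()
    print("shift",d.round(2),"turn",w.round(3),"|d|",np.linalg.norm(d).round(1),"|w|",np.linalg.norm(w).round(2),"q",np.array(o["qpos"]).round(2))
E
python3 -c "
from rel import *
rel([.5009,-.394,.20],down(xr))"
```

```text
shift [-56.88 -17.83  -7.94] turn [ 0.074 -0.408  0.447] |d| 60.1 |w| 0.61 q [-0.22 -0.41  1.86  0.4   1.82 -0.68]
```

```bash
python3 -m handwheel '[[[-23,-7,-3,0.074,-0.408,0.447,-0.3],[-23,-7,-3,0.074,-0.408,0.447,-0.3],[-23,-7,-3,0.074,-0.408,0.447,-0.3],[-23,-7,-3,0.074,-0.408,0.447,-0.3],[-23,-7,-3,0.074,-0.408,0.447,-0.3]]]' | grep -E "clock|force"
python3 -c "
from rel import *
rel([.5009,-.394,.20],down(xr))"
```

```text
clock: 2.6
contact_force: [0.8, 0.3, -0.3]
gripper_force: 0.0
shift [-34.26   4.91  10.23] turn [0.012 0.005 0.001] |d| 36.1 |w| 0.01 q [-0.42 -0.3   1.85  0.    1.58 -0.5 ]
```

```bash
python3 -m handwheel '[[[-24,3.4,5,0.01,0,0,-0.3],[-24,3.4,5,0.01,0,0,-0.3],[-24,3.4,5,0.01,0,0,-0.3],[-24,3.4,5,0.01,0,0,-0.3],[-24,3.4,5,0.01,0,0,-0.3]]]' | grep -E "clock"
python3 -m handwheel '[[[-10,1.5,5,0,0,0,-0.3],[-10,1.5,5,0,0,0,-0.3],[-10,1.5,5,0,0,0,-0.3],[-10,1.5,5,0,0,0,-0.3]]]' | grep -E "clock|pos"
python3 - <<'E'
from rel import *
from h import cloud,save
rel([.5009,-.394,.20],down(xr))
im,d,W=cloud("wrist"); save(im,"pics/w1.png")
o=env.get_obs()
m=(np.abs(W[...,2]-.078)<.007)&(np.abs(W[...,0]-.5)<.025)&(np.abs(W[...,1]+.394)<.1)
import cv2; print(m.sum(),cv2.minAreaRect(W[m][:,:2].astype(np.float32)), np.median(W[m],0), env.grip_point_offset)
E
```

```text
clock: 3.1
clock: 3.5
eef_pos: [0.4987, -0.3913, 0.199]
shift [-0.29  0.2  -0.1 ] turn [-0.002 -0.    -0.001] |d| 0.4 |w| 0.0 q [-0.85  0.31  1.42 -0.    1.4  -0.93]
2470 ((0.5017622113227844, -0.39255765080451965), (0.010177272371947765, 0.17949584126472473), 4.868338108062744) [ 0.501  -0.3791  0.0796] 0.0187
```

View pics/w1.png

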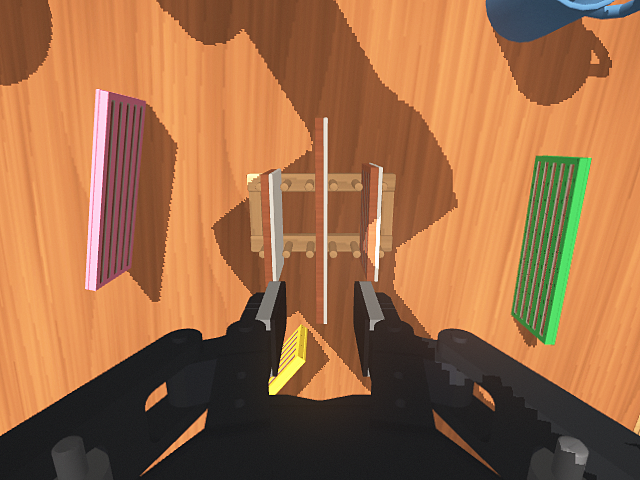

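Wrist view: the long tile is centred between the fingers (column 322, rows 118–322), with its white glaze on the +x side (right). The short tiles are at columns 272 and 373. I descend between them and grip.

```bash
python3 -m handwheel '[[[-0.15,0.3,5,0,0,0.005,-0.3],[-0.15,0.3,9,0,0,0.005,-0.3],[-0.15,0.3,12,0,0,0.005,-0.3],[-0.15,0.3,14.5,0,0,0.005,-0.3],[-0.15,0.3,15.3,0,0,0.005,-0.3]]]' | grep -E "clock|pos|force"
python3 -m handwheel '[[[0,0,0,0,0,0,-0.3],[0,0,0,0,0,0,-1],[0,0,0,0,0,0,-1],[0,0,0,0,0,0,-1],[0,0,0,0,0,0,-1]]]'
python3 -c "
from rel import *
rel([.5018,-.3926,.046],down(xr))"
```

```text
clock: 4.05
eef_pos: [0.5019, -0.3897, 0.0459]
contact_force: [-0.8, 0.3, -0.5]
gripper_force: 0.0
clock: 4.55
eef_pos: [0.5038, -0.3936, 0.0497]
tool_rot: [0.68, 0.733, -0.0, 0.002]
contact_force: [-0.7, 1.5, 7.8]
gripper_width: 0.0072
gripper_force: 59.0
shift [ 0.12 -0.19  0.37] turn [ 0.002  0.004 -0.005] |d| 0.4 |w| 0.01 q [-0.85  0.47  1.53 -0.    1.14 -0.93]
```

```bash
python3 -m handwheel '[[[0,0,-2,0,0,0,-1],[0,0,-5,0,0,0,-1],[0,0,-9,0,0,0,-1],[0,0,-13,0,0,0,-1],[0,0,-15,0,0,0,-1]]]'
python3 - <<'E'
from rel import *
from h import cloud,save
im,d,W=cloud("wrist"); save(im,"pics/w2.png")
rel([.46,.0,.40],down(xr))
E
```

```text
clock: 5.05
eef_pos: [0.5038, -0.3941, 0.2022]
tool_rot: [0.68, 0.733, -0.001, 0.004]
contact_force: [0.9, -0.9, -1.9]
gripper_width: 0.0071
gripper_force: 58.7
shift [ 39.53  -1.36 -19.92] turn [ 0.006  0.01  -0.005] |d| 44.3 |w| 0.01 q [-0.85  0.32  1.41 -0.    1.4  -0.93]
```

View pics/w2.png

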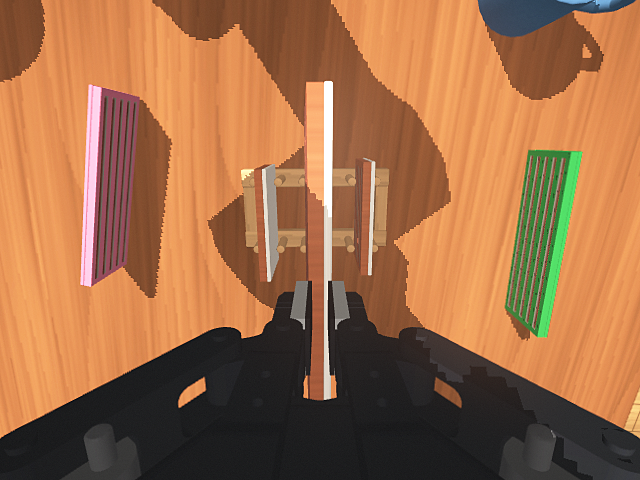

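Wrist view: the tile is held upright in the fingers (columns 306–332) and both short tiles still stand in the rack. Now I carry it high to the open table left of the cutter.

```bash
python3 -m handwheel '[[[3,0,-4,0,0,0,-1],[6,0,-8,0,0,0,-1],[10,0,-11,0,0,0,-1],[14,0,-14,0,0,0,-1],[18,0,-15,0,0,0,-1]]]' | grep clock
for k in 1; do python3 -m handwheel '[[[5,0.2,0,0,0,0,-1],[10,0.4,0,0,0,0,-1],[15,0.6,0,0,0,0,-1],[20,0.8,0,0,0,0,-1],[24,1,0,0,0,0,-1]]]' | grep clock; done
python3 -m handwheel '[[[5,0.2,0,0,0,0,-1],[10,0.4,0,0,0,0,-1],[15,0.6,0,0,0,0,-1],[20,0.8,0,0,0,0,-1],[24,1,0,0,0,0,-1]]]' | grep -E "clock|pos|width"
python3 -c "
from rel import *
rel([.46,.53,.32],down([np.cos(1.134),np.sin(1.134),0]))"
```

```text
clock: 5.6
clock: 6.1
clock: 6.6
eef_pos: [0.4719, 0.2698, 0.3453]
gripper_width: 0.0066
shift [26.03  0.81  2.51] turn [-0.001 -0.    -1.057] |d| 26.2 |w| 1.06 q [ 0.3   0.02  1.47 -0.    1.65  0.22]
```

```bash
python3 -m handwheel '[[[5,0,1,0,0,-0.14,-1],[10,0,2,0,0,-0.28,-1],[15,0,2.5,0,0,-0.42,-1],[19,0,2.5,0,0,-0.56,-1],[22,0.5,2.5,0,0,-0.7,-1]]]' | grep clock
python3 -c "
from rel import *
rel([.46,.53,.32],down([np.cos(1.134),np.sin(1.134),0]))"
```

```text
clock: 7.1
shift [ 2.84  2.88 -0.09] turn [-0.003 -0.001 -0.351] |d| 4.0 |w| 0.35 q [ 0.64  0.37  1.12  0.    1.65 -0.15]
```

```bash
python3 -m handwheel '[[[2.8,2.9,0,0,0,-0.14,-1],[2.8,2.9,0,0,0,-0.28,-1],[2.8,2.9,0,0,0,-0.35,-1]]]' | grep clock
python3 -m handwheel '[[[0,0,0,-0.13,0,0,-1],[0,0,0,-0.26,0,0,-1],[0,0,0,-0.39,0,0,-1],[0,0,0,-0.52,0,0,-1],[0,0,0,-0.6,0,0,-1]]]' | grep clock
python3 -c "
from rel import *
rel(*pose([.46,.53,.25],65,28))"
```

```text
clock: 7.4
clock: 7.9
shift [ 0.31 -3.64  5.88] turn [-0.482  0.007 -0.007] |d| 6.9 |w| 0.48 q [ 0.52 -0.01  1.67  0.39  1.01 -0.73]
```

```bash
python3 -m handwheel '[[[0,-1,1,-0.12,0,0,-1],[0,-2,3,-0.24,0,0,-1],[0.2,-3,5,-0.36,0,0,-1],[0.3,-3.6,6,-0.45,0,0,-1]]]' | grep clock
python3 -c "
from rel import *
rel(*pose([.46,.53,.06],65,30))"
```

```text
clock: 8.3
shift [ -0.35 -16.47  10.06] turn [-0.035 -0.002 -0.005] |d| 19.3 |w| 0.04 q [ 0.41 -0.09  2.07  1.19  0.66 -1.53]
```

```bash
python3 -m handwheel '[[[0,-4,2.5,-0.03,0,0,-1],[0,-8,5,-0.03,0,0,-1],[0,-12,7.5,-0.03,0,0,-1],[-0.2,-15,9,-0.03,0,0,-1],[-0.3,-16.5,10,-0.03,0,0,-1]]]' | grep -E "clock|force|pos|rot"
python3 - <<'E'
from rel import *
from h import cloud,save
rel(*pose([.46,.53,.0245],65,30))
im,d,W=cloud("scene"); save(im,"pics/s2.png")
print(W[100:300,400:640,1][W[100:300,400:640,2]<.01].max())
E
```

```text
clock: 8.8
eef_pos: [0.4582, 0.5289, 0.0575]
tool_rot: [0.19, 0.848, 0.484, 0.104]
contact_force: [-0.2, 0.6, -1.8]
gripper_force: 59.3
shift [-0.14 -2.74  1.84] turn [-0.012 -0.003 -0.007] |d| 3.3 |w| 0.01 q [ 0.39  0.34  2.13  1.86  0.65 -2.36]
0.8137177010091158
```

View pics/s2.png

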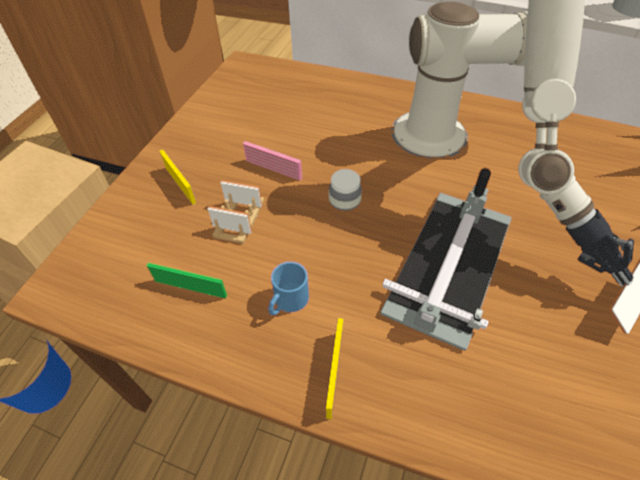

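Scene view: the tile is held at (630,300) with its white glaze facing up, and the arm is clear of the cutter. Now I lower it, open a little, and draw back horizontally so that it settles flat.

```bash
python3 -m handwheel '[[[0,-1,0.7,0,0,0,-1],[0,-2,1.3,0,0,0,-1],[0,-2.6,1.6,0,0,0,-1],[0,-2.75,1.8,0,0,0,-1],[0,-2.75,1.8,0,0,0,-1]]]' | grep -E "clock|force|pos"
python3 -m handwheel '[[[0,0,0,0,0,0,-0.9],[0,0,0,0,0,0,-0.7],[0,0,0,0,0,0,-0.58],[0,0,0,0,0,0,-0.55],[0,0,0,0,0,0,-0.55]]]'
# back horizontally: -u = y -0.5, z -0.866
python3 -m handwheel '[[[0,-0.5,-0.9,0,0,0,-0.55],[0,-0.8,-2.1,0,0,0,-0.55],[0,-1.3,-3,0,0,0,-0.55],[0,-1.9,-4.2,0,0,0,-0.55],[0,-2.4,-5.2,0,0,0,-0.55]]]'  | grep -E "clock|force|pos"
python3 -m handwheel '[[[0,0,-2,0,0,0,-0.55],[0,2,-6,0,0,0,-0.3],[0,3,-10,0,0,0,-0.3],[0,5,-14,0,0,0,0],[0,7,-16,0,0,0,0.5]]]'  | grep -E "clock|force|pos"
python3 - <<'E'
from rel import *
from h import cloud
import cv2
for n in("scene","top","wrist"):
    im,d,W=cloud(n); m=(W[...,2]>.005)&(W[...,2]<.02)&(np.abs(W[...,0]-.47)<.14)&(np.abs(W[...,1]-.55)<.14)&(im.min(-1)>120)
    print(n,m.sum(), m.sum()>30 and (cv2.minAreaRect(W[m][:,:2].astype(np.float32)),W[m].mean(0)))
    if n=="wrist": cv2.imwrite("pics/w3.png",im[...,::-1])
E
```

```text
clock: 9.35
eef_pos: [0.4615, 0.5327, 0.0309]
contact_force: [0.2, 1.2, -1.8]
gripper_force: 59.3
clock: 9.85
eef_pos: [0.4618, 0.5326, 0.0311]
tool_rot: [0.189, 0.846, 0.487, 0.106]
contact_force: [0.4, -0.8, 0.0]
gripper_width: 0.0193
gripper_force: 0.4
clock: 10.35
eef_pos: [0.4369, 0.48, 0.0362]
contact_force: [-0.0, -0.6, 0.0]
gripper_force: 0.0
clock: 10.85
eef_pos: [0.3935, 0.3856, 0.1774]
contact_force: [0.4, 1.0, 0.5]
gripper_force: 0.0
scene 1852 (((0.4584140181541443, 0.5232811570167542), (0.06626565754413605, 0.18406794965267181), 66.20890045166016), array([0.4672, 0.5182, 0.0096]))
top 1692 (((0.45859232544898987, 0.5238240957260132), (0.07015836983919144, 0.1818905770778656), 65.74092102050781), array([0.4569, 0.5233, 0.0096]))
wrist 6559 (((0.4596198797225952, 0.5252932906150818), (0.06694766879081726, 0.17987050116062164), 65.48114013671875), array([0.4529, 0.5245, 0.0109]))
```

View pics/w3.png

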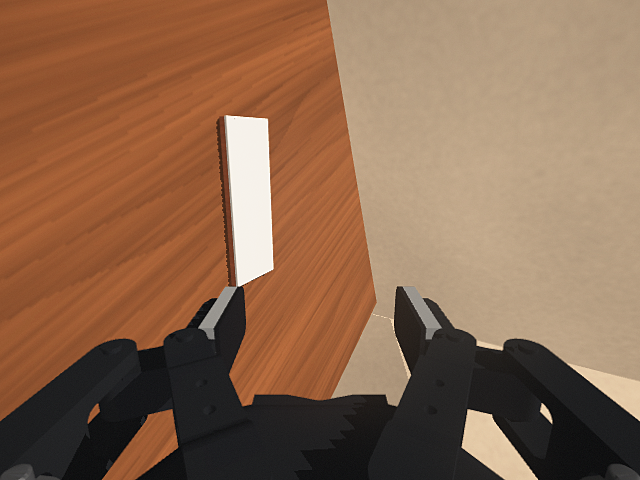

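Wrist view: the tile lies flat with its glaze up (columns 220–273, rows 115–287). Now I regrip from above, across its 65 mm width near one end.

```bash
python3 -m handwheel '[[[0,2,-3,0.14,0,0,0.5],[0,4,-4,0.28,0,0,0.85],[0,6,-4,0.42,0,0,0.85],[0,8,-4,0.56,0,0,0.85],[0,10,-4,0.7,0,0,0.85]]]' | grep -E "clock|pos"
python3 -c "
from rel import *
a=np.radians(65.6)
rel([.404,.549,.12],down([np.cos(a),np.sin(a),0]))"
```

```text
clock: 11.5
eef_pos: [0.4015, 0.4013, 0.2834]
shift [ 5.88  5.16 20.59] turn [ 0.444 -0.004 -0.01 ] |d| 22.0 |w| 0.44 q [ 0.39 -0.24  1.89  0.33  1.18 -0.82]
```

```bash
python3 -m handwheel '[[[1.5,1,4,0.14,0,0,0.85],[3,2,8,0.28,0,0,0.85],[4.5,3.5,12,0.4,0,0,0.85],[6,4.5,17,0.44,0,-0.01,0.85],[6,5.2,20.6,0.44,0,-0.01,0.85]]]' | grep -E "clock|pos"
python3 - <<'E'
from rel import *
from h import cloud
import cv2
a=np.radians(65.6)
rel([.404,.549,-.003],down([np.cos(a),np.sin(a),0]))
im,d,W=cloud("wrist"); m=(W[...,2]>.005)&(W[...,2]<.02)&(np.abs(W[...,0]-.47)<.14)&(np.abs(W[...,1]-.55)<.14)&(im.min(-1)>120)
print(m.sum(),cv2.minAreaRect(W[m][:,:2].astype(np.float32)),W[m].mean(0))
cv2.imwrite("pics/w4.png",im[...,::-1])
E
```

```text
clock: 12.0
eef_pos: [0.4, 0.5533, 0.1149]
shift [-0.64 -0.28 11.79] turn [ 0.004 -0.009  0.008] |d| 11.8 |w| 0.01 q [ 0.76  0.5   1.35  0.01  1.29 -0.39]
14711 ((0.46026262640953064, 0.5255380272865295), (0.06495451182126999, 0.18088017404079437), 65.39557647705078) [0.4532 0.5288 0.0111]
```

View pics/w4.png

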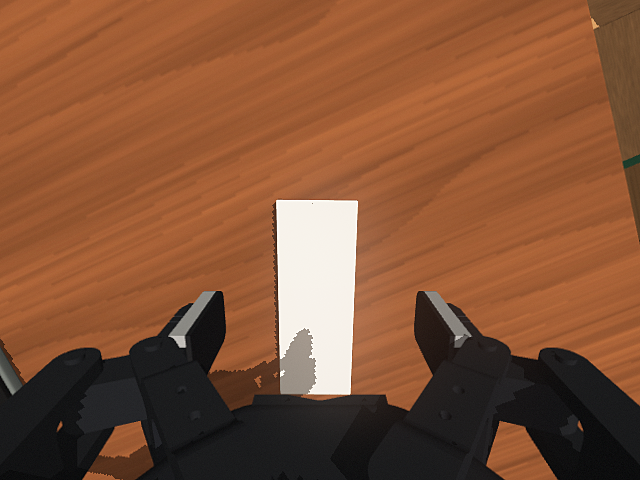

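Wrist view: the tile runs from (278,200) to (350,394), squarely between the open fingers. I descend and grip.

```bash
python3 -m handwheel '[[[-0.6,0,4,0,-0.009,0.005,0.85],[-0.6,0,8,0,-0.009,0.005,0.85],[-0.6,0,10.5,0,-0.009,0.005,0.85],[-0.6,0,11.6,0,-0.009,0.005,0.85],[-0.6,0,11.7,0,-0.009,0.005,0.6]]]' | grep -E "clock|pos|force"
python3 -m handwheel '[[[0,0,0,0,0,0,0.3],[0,0,0,0,0,0,0.3],[0,0,0,0,0,0,0.3],[0,0,0,0,0,0,0.3],[0,0,0,0,0,0,0.3]]]'
python3 -m handwheel '[[[0,0,-2,0,0,0,0.3],[0,0,-5,0,0,0,0.3],[0,0,-9,0,0,0,0.3],[0,0,-12,0,0,0,0.3],[0,0,-14,0,0,0,0.3]]]'
python3 - <<'E'
from rel import *
from h import cloud
import cv2
im,d,W=cloud("wrist"); o=env.get_obs(); p=np.array(o["eef_pos"]); r=R.from_quat(o["tool_rot"]).as_matrix()
T=(W-p)@r; m=(T[...,2]>-.03)&(T[...,2]<.03)&(im.min(-1)>110)&(np.abs(T[...,1])<.04)&(T[...,0]<.05)&(T[...,0]>-.2)
t=T[m]; print(m.sum(),cv2.minAreaRect(t[:,:2].astype(np.float32))); A=np.c_[t[:,:2],np.ones(len(t))]; print("plane z=",np.linalg.lstsq(A,t[:,2],rcond=None)[0])
E
```

```text
clock: 12.55
eef_pos: [0.4068, 0.5483, 0.0007]
contact_force: [-0.3, -0.5, -0.6]
gripper_force: 0.0
clock: 13.05
eef_pos: [0.4091, 0.5502, 0.0051]
tool_rot: [0.213, 0.977, 0.005, 0.004]
contact_force: [0.6, 0.4, 0.4]
gripper_width: 0.0556
gripper_force: 0.0
clock: 13.55
eef_pos: [0.4086, 0.5497, 0.1481]
tool_rot: [0.213, 0.977, 0.007, 0.004]
contact_force: [0.5, 0.7, -0.6]
gripper_width: 0.0554
gripper_force: 0.0
0 ((0.0, 0.0), (0.0, 0.0), 0.0)
plane z= [0. 0. 0.]
```

```bash
python3 -m handwheel '[[[0,0,3,0,0,0,0.85],[0,0,4,0,0,0,0.85],[0,0,4,0,0,0,0.85]]]' | grep -E "clock"
python3 - <<'E'
from rel import *
from h import cloud
import cv2
im,d,W=cloud("wrist"); m=(W[...,2]>.005)&(W[...,2]<.02)&(np.abs(W[...,0]-.47)<.14)&(np.abs(W[...,1]-.55)<.14)&(im.min(-1)>120)
r=cv2.minAreaRect(W[m][:,:2].astype(np.float32));print(m.sum(),r)
a=np.radians(65.5);u=np.array([np.cos(a),np.sin(a),0]);l=np.array([-u[1],u[0],0])
rel(np.r_[r[0],-.006]+.06*l,down(u))
print(env.get_obs()["eef_pos"])
E
```

```text
clock: 13.9
16356 ((0.46004316210746765, 0.5256265997886658), (0.06498304754495621, 0.18028931319713593), 65.43663787841797)
shift [ 0.26  0.09 10.83] turn [ 0.007  0.003 -0.001] |d| 10.8 |w| 0.01 q [ 0.76  0.51  1.36  0.    1.26 -0.39]
[0.4069 0.5481 0.1023]
```

```bash
python3 -m handwheel '[[[0.3,0,4,0,0,0,0.85],[0.3,0,8,0,0,0,0.85],[0.3,0,10,0,0,0,0.85],[0.3,0,10.5,0,0,0,0.85],[0.3,0,10.5,0,0,0,0.85]]]' | grep -E "clock|pos|force"
python3 -m handwheel '[[[0,0,0,0,0,0,0.85],[0,0,0,0,0,0,0.85],[0,0,0,0,0,0,0.85]]]'| grep -E "clock|pos|force"
```

```text
clock: 14.45
eef_pos: [0.4062, 0.5513, -0.0005]
contact_force: [0.7, 0.9, 0.3]
gripper_force: 0.0
clock: 14.75
eef_pos: [0.407, 0.5521, 0.0011]
contact_force: [0.4, 0.4, 0.1]
gripper_force: 0.0
```

```bash
python3 -m handwheel '[[[0,0,0.7,0,0,0,0.85],[0,0,0.7,0,0,0,0.85],[0,0,0.7,0,0,0,0.6],[0,0,0.7,0,0,0,0.3],[0,0,0.7,0,0,0,0.3]]]' | grep -E "clock|pos|force|width"
python3 -m handwheel '[[[0,0,0,0,0,0,0.3],[0,0,0,0,0,0,0.3],[0,0,0,0,0,0,0.3]]]'| grep -E "clock|pos|force|width"
```

```text
clock: 15.25
eef_pos: [0.4062, 0.5513, -0.0076]
contact_force: [-0.0, -0.3, -0.4]
gripper_width: 0.0556
gripper_force: 0.0
clock: 15.55
eef_pos: [0.4062, 0.5513, -0.0076]
contact_force: [-0.4, -0.0, 0.6]
gripper_width: 0.0553
gripper_force: 0.0
```

Run:
```python
from rel import *
from h import cloud
import cv2
im,d,W=cloud("wrist"); cv2.imwrite("pics/w5.png",im[...,::-1]); print(env.calibration("wrist")["mount"])
im,d,W=cloud("scene"); m=(W[...,2]>.005)&(W[...,2]<.02)&(np.abs(W[...,0]-.47)<.14)&(np.abs(W[...,1]-.55)<.14)&(im.min(-1)>120)
print(cv2.minAreaRect(W[m][:,:2].astype(np.float32)),W[m].mean(0))
```

```text
[[-0.0001 -0.964  -0.2658  0.0662]
 [ 1.     -0.     -0.0001  0.0019]
 [ 0.0001 -0.2658  0.964  -0.17  ]
 [ 0.      0.      0.      1.    ]]
((0.45961993932724, 0.5224284529685974), (0.06616584211587906, 0.1822700947523117), 65.76778411865234) [0.4694 0.5179 0.0096]
```

View pics/w5.png

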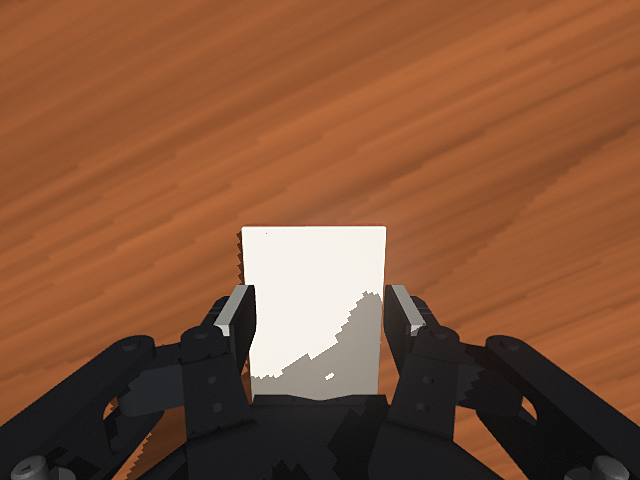

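Wrist view: the fingers are at columns 240–255 and 386–420, around the tile's width, but apparently just above it. I measure the fingertip height in the tool frame from depth.

Run:
```python
from rel import *
from h import cloud
import cv2
im,d,W=cloud("wrist"); o=env.get_obs(); p=np.array(o["eef_pos"]); r=R.from_quat(o["tool_rot"]).as_matrix()
T=(W-p)@r
for (v,u) in [(300,235),(290,245),(287,250),(300,405),(290,397),(288,394),(320,245),(320,395),(250,300),(250,246),(250,382),(250,238),(250,392)]:
    print((v,u),T[v,u]*1000,W[v,u]*1000)
k=(T[...,2]>-.05)&(np.abs(T[...,0])<.02)&(im.max(-1)<60)
for s in(-1,1):
    q=T[k&(s*T[...,1]>.02)]; print(s,len(q),np.percentile(q[:,2],[50,90,97,99])*1000)
print(o["eef_pos"],fk(o["qpos"],P)[0])
```

```text
(300, 235) [ 10.0354 -29.5014 -50.6859] [384.3777 528.2098  42.7194]
(290, 245) [  9.9459 -27.7156 -41.2877] [385.2799 529.871   33.3412]
(287, 250) [ 10.0794 -26.2361 -38.5877] [385.7958 531.2934  30.6566]
(300, 405) [  9.6398  33.9069 -49.8393] [411.0883 585.7251  42.5506]
(290, 397) [  9.7676  32.8127 -40.8749] [410.5927 584.8536  33.5746]
(288, 394) [  9.7913  32.0124 -38.9294] [410.255  584.1509  31.6206]
(320, 245) [  2.6692 -25.8736 -52.297 ] [392.5716 528.4359  44.4011]
(320, 395) [  2.8681  29.9689 -52.6595] [415.588  579.3072  45.3582]
(250, 300) [ 19.9988  -6.848  -19.9129] [384.9851 553.197   12.1466]
(250, 246) [ 19.6318 -31.3452 -18.731 ] [375.1511 530.7724  10.7052]
(250, 382) [ 19.1961  30.4277 -17.3074] [401.2236 586.788    9.9422]
(250, 238) [ 16.712  -37.2801  -9.2533] [375.4207 524.2358   1.1775]
(250, 392) [16.3156 37.0215 -7.9562] [406.6615 591.6623   0.6745]
-1 647 [-42.7343 -35.1513 -32.8334  -9.2786]
1 562 [-43.3961 -35.1717 -32.8954 -32.3662]
[ 0.4062  0.5513 -0.0076] [ 0.4063  0.5514 -0.0078]
```

The fingertips sit about 30 mm behind the reported TCP, so the pads are above the tile. I open and go lower in small steps, watching the force.

```bash
python3 -m handwheel '[[[0,0,0,0,0,0,0.85],[0,0,0,0,0,0,0.85],[0,0,0,0,0,0,0.85],[0,0,0.6,0,0,0,0.85],[0,0,1.2,0,0,0,0.85]]]' | grep -E "clock|pos|force|width"
python3 -m handwheel '[[[0,0,0.2,0,0,0,0.6],[0,0,0.2,0,0,0,0.3],[0,0,0.2,0,0,0,0.3],[0,0,0.2,0,0,0,0.3],[0,0,0.2,0,0,0,0.3]]]'| grep -E "clock|pos|force|width"
```

```text
clock: 16.2
eef_pos: [0.4063, 0.5514, -0.02]
contact_force: [0.6, -0.3, 0.1]
gripper_width: 0.0789
gripper_force: 0.0
clock: 16.7
eef_pos: [0.4074, 0.5526, -0.02]
contact_force: [-0.3, 1.7, 6.0]
gripper_width: 0.0554
gripper_force: 2.8
```

```bash
python3 -m handwheel '[[[0,0,-0.4,0,0,0,0.85],[0,0,-0.4,0,0,0,0.85],[0,0,-0.4,0,0,0,0.85],[0,0,0.3,0,0,0,0.85],[0,0,0.9,0,0,0,0.85]]]' | grep -E "clock|pos|force|width"
python3 -m handwheel '[[[0,0,0.1,0,0,0,0.85],[0,0,0.1,0,0,0,0.3],[0,0,0.1,0,0,0,0.3],[0,0,0.1,0,0,0,0.3],[0,0,0.1,0,0,0,0.3]]]'| grep -E "clock|pos|force|width"
```

```text
clock: 17.2
eef_pos: [0.4061, 0.5511, -0.0316]
contact_force: [0.4, -0.1, 0.0]
gripper_width: 0.0794
gripper_force: 0.0
clock: 17.7
eef_pos: [0.4065, 0.5515, -0.0316]
contact_force: [0.5, -0.1, -0.1]
gripper_width: 0.0632
gripper_force: 67.2
```

Gripped: width 63 mm, force 67 N. I shift the grip 12 mm towards the end so the hand will clear the rail, then lift.

```bash
python3 -m handwheel '[[[0,0,0,0,0,0,0.85],[0,0,0,0,0,0,0.85],[0.6,0,0,0,0,0,0.85],[1.2,0,0,0,0,0,0.85],[1.2,0,0,0,0,0,0.85]]]' | grep -E "clock|pos|force|width"
python3 -m handwheel '[[[0,0,0,0,0,0,0.3],[0,0,0,0,0,0,0.3],[0,0,0,0,0,0,0.3],[0,0,0,0,0,0,0.3],[0,0,-0.5,0,0,0,0.3]]]'| grep -E "clock|pos|force|width"
python3 -m handwheel '[[[0,0,-2,0,0,0,0.3],[0,0,-5,0,0,0,0.3],[0,0,-9,0,0,0,0.3],[0,0,-13,0,0,0,0.3],[0,0,-16,0,0,0,0.3]]]'| grep -E "clock|pos|force|width"
python3 - <<'E'
from rel import *
from h import cloud
import cv2
o=env.get_obs(); p=np.array(o["eef_pos"]); r=R.from_quat(o["tool_rot"]).as_matrix()
for n in("scene","top","wrist"):
    im,d,W=cloud(n); T=(W-p)@r; m=(T[...,2]>-.08)&(T[...,2]<.01)&(im.min(-1)>130)&(np.abs(T[...,1])<.05)&(T[...,0]<.05)&(T[...,0]>-.25)
    t=T[m]
    if len(t)>30: print(n,m.sum(),cv2.minAreaRect(t[:,:2].astype(np.float32))); A=np.c_[t[:,:2],np.ones(len(t))]; print("plane z=",np.linalg.lstsq(A,t[:,2],rcond=None)[0])
xt=C0+.0755*xc+.215*yc; rel([xt[0],xt[1],.14],down(xc)); print(xt)
E
```

```text
clock: 18.2
eef_pos: [0.3943, 0.5568, -0.0318]
contact_force: [-0.2, -0.5, -0.4]
gripper_width: 0.0788
gripper_force: 0.0
clock: 18.7
eef_pos: [0.3948, 0.5556, -0.0277]
contact_force: [-0.8, -0.1, -3.3]
gripper_width: 0.0631
gripper_force: 66.2
clock: 19.2
eef_pos: [0.3943, 0.5551, 0.1355]
contact_force: [0.7, 0.9, -1.2]
gripper_width: 0.0628
gripper_force: 66.4
scene 109 ((-0.1437150090932846, -0.03178161755204201), (0.01576819084584713, 0.04463396593928337), 69.0025634765625)
plane z= [-0.0142 -0.043  -0.0414]
top 1096 ((-0.08692552894353867, 0.001132272183895111), (0.15317043662071228, 0.06895337998867035), 1.0838311910629272)
plane z= [-0.0025  0.0092 -0.0461]
wrist 19810 ((-0.014075681567192078, 0.004324086010456085), (0.06257784366607666, 0.07687461376190186), 0.0663912445306778)
plane z= [-0.05    0.0198 -0.0468]
shift [-25.41 -12.23  -0.48] turn [ 0.016 -0.004  1.285] |d| 28.2 |w| 1.29 q [ 0.78  0.47  1.35 -0.    1.31 -0.37]
[0.5754 0.339  0.    ]
```

```bash
python3 -m handwheel '[[[-2,-1,0,0,0,0.14,0.3],[-6,-3,0,0,0,0.28,0.3],[-10,-5,0,0,0,0.42,0.3],[-13,-7,0,0,0,0.56,0.3],[-16,-9,0,0.01,0,0.7,0.3]]]'| grep -E "clock|pos|force|width"
python3 - <<'E'
from rel import *
xt=C0+.0755*xc+.215*yc; rel([xt[0],xt[1],.14],down(xc))
E
```

```text
clock: 19.85
eef_pos: [0.5011, 0.4041, 0.1294]
contact_force: [1.5, 0.2, -2.1]
gripper_width: 0.0633
gripper_force: 66.4
shift [-9.04  3.98 -1.07] turn [-0.004  0.001  0.579] |d| 9.9 |w| 0.58 q [0.49 0.4  1.46 0.   1.29 0.06]
```

```bash
python3 -m handwheel '[[[-2,1,-1,0,0,0.14,0.3],[-4,2,-1,0,0,0.28,0.3],[-6,3,-1,0,0,0.42,0.3],[-8,3.5,-1,0,0,0.5,0.3],[-9,4,-1,0,0,0.58,0.3]]]'| grep -E "clock|pos|width"
python3 - <<'E'
from rel import *
from h import cloud,save
import cv2
xt=C0+.0755*xc+.215*yc; rel([xt[0],xt[1],.005],down(xc))
im,d,W=cloud("top"); save(cv2.resize(im[170:390,60:280],(660,660))[:600],"pics/t5.png")
o=env.get_obs(); p=np.array(o["eef_pos"]); r=R.from_quat(o["tool_rot"]).as_matrix(); T=(W-p)@r
m=(T[...,2]>-.08)&(T[...,2]<-.02)&(im.min(-1)>130)&(np.abs(T[...,1])<.05)&(T[...,0]<.05)&(T[...,0]>-.25)
t=T[m];print(cv2.minAreaRect(t[:,:2].astype(np.float32)),np.median(t[:,2]), np.linalg.lstsq(np.c_[t[:,:2],np.ones(len(t))],t[:,2],rcond=None)[0])
# fence & knob in cutter frame
L=(W-C0)@np.c_[xc,yc,Z]
for nm,k in(("fence",(L[...,2]>.033)&(L[...,2]<.043)&(abs(L[...,0]-.135)<.03)&(abs(L[...,1])<.13)),("knob",(L[...,2]>.044)&(L[...,2]<.07)&(abs(L[...,0]-.135)<.03)&(L[...,1]>.04)&(L[...,1]<.13))):
    q=L[k]; print(nm,k.sum(),np.percentile(q,[2,50,98],axis=0)); 
    if nm=="fence":
        for s in(-1,1):
            z=q[q[:,1]*s>.02]; print(s,np.percentile(z[:,0],[2,50,98]))
E
```

```text
clock: 20.35
eef_pos: [0.5762, 0.3401, 0.1393]
gripper_width: 0.0629
shift [-0.09 -0.02 13.43] turn [-0.003  0.002  0.   ] |d| 13.4 |w| 0.0 q [ 0.35  0.45  1.37 -0.    1.33  0.5 ]
((-0.07215604931116104, -0.0006153993308544159), (0.1806875616312027, 0.06680896133184433), 0.33226850628852844) -0.03905999716076337 [-0.02    0.0034 -0.0405]
fence 380 [[ 0.1285 -0.109   0.0333]
 [ 0.1359 -0.0199  0.0375]
 [ 0.1457  0.099   0.0421]]
-1 [0.1291 0.1358 0.1427]
1 [0.1207 0.1361 0.1479]
knob 60 [[0.118  0.0811 0.0444]
 [0.1407 0.0907 0.0476]
 [0.1517 0.1023 0.0599]]
```

View pics/t5.png

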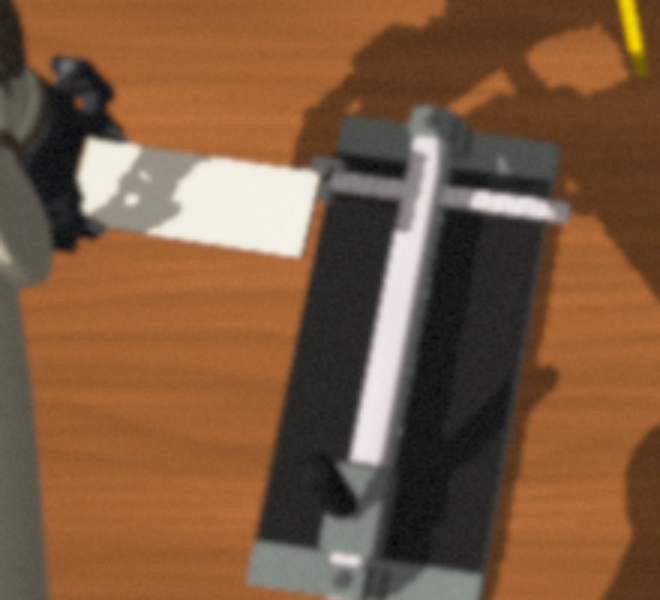

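Top view: the tile is held level on the cutter's left, in line below the fence. The stop knob is at (325,165), at cutter y ≈ 91 mm. I lower and slide it under the rail, keeping 35 mm from the fence.

```bash
python3 -m handwheel '[[[0,-0.5,4,0,0,0,0.3],[0,-1.5,8,0,0,0,0.3],[0,-1.5,11.5,0,0,0,0.3],[0,-1.5,13.3,0,0,0,0.3],[0,-1.5,13.3,0,0,0,0.3]]]'| grep -E "clock|pos|width"
python3 - <<'E'
from rel import *
xt=C0+.060*xc+.063*yc; rel([xt[0],xt[1],.0055],down(xc))
E
```

```text
clock: 20.9
eef_pos: [0.5583, 0.3434, 0.0051]
gripper_width: 0.0628
shift [-15.39   0.11   0.01] turn [-0.007  0.003  0.006] |d| 15.4 |w| 0.01 q [0.37 0.58 1.48 0.   1.09 0.5 ]
```

```bash
python3 -m handwheel '[[[-3,0,0,0,0,0,0.3],[-6.5,0,0,0,0,0,0.3],[-10,0,0,0,0,0,0.3],[-13,0,0,0,0,0,0.3],[-15.3,0.1,0,0,0,0,0.3]]]'| grep -E "clock|pos|width|force"
python3 -m handwheel '[[[0,0,0.5,0,0,0,0.3],[0,0,0.9,0,0,0,0.3],[0,0,1.2,0,0,0,0.3],[0,0,1.2,0,0,0,0.3]]]'| grep -E "clock|pos|width|force"
python3 - <<'E'
from rel import *
xt=C0+.060*xc+.063*yc; rel([xt[0],xt[1],-.0065],down(xc))
E
```

```text
clock: 21.4
eef_pos: [0.5437, 0.1917, 0.0122]
contact_force: [0.3, -0.1, -2.5]
gripper_width: 0.0631
gripper_force: 66.6
clock: 21.8
eef_pos: [0.542, 0.1939, -0.0024]
contact_force: [-0.8, -0.4, -2.5]
gripper_width: 0.0633
gripper_force: 66.6
shift [-0.36 -0.32  0.41] turn [ 0.001 -0.001  0.007] |d| 0.6 |w| 0.01 q [0.13 0.41 1.74 0.   0.99 0.27]
```

```bash
python3 -m handwheel '[[[-0.3,-0.2,0.2,0,0,0,0.3],[-0.3,-0.2,0.4,0,0,0,0.3],[-0.3,-0.2,0.4,0,0,0,0.3]]]'| grep -E "clock|pos|width|force"
python3 -m handwheel '[[[0,0,0.2,0,0,0,0.3],[0,0,0.3,0,0,0,0.3],[0,0,0.3,0,0,0,0.3]]]'| grep -E "clock|pos|width|force"
```

```text
clock: 22.1
eef_pos: [0.5397, 0.1906, -0.0062]
contact_force: [-1.3, -0.0, -0.2]
gripper_width: 0.0631
gripper_force: 66.7
clock: 22.4
eef_pos: [0.5401, 0.1906, -0.007]
contact_force: [-9.0, -0.7, 14.8]
gripper_width: 0.063
gripper_force: 68.5
```

The tile is on the bed (15 N up). I release and go straight up.

```bash
python3 -m handwheel '[[[0,0,-0.2,0,0,0,0.5],[0,0,-0.2,0,0,0,0.85],[0,0,-0.2,0,0,0,0.85],[0,0,-2,0,0,0,0.85],[0,0,-6,0,0,0,0.85]]]'| grep -E "clock|pos|width|force"
python3 -m handwheel '[[[0,0,-4,0,0,0,-0.5],[0,0,-7,0,0,0,-1],[0,-3,-8,0,0,0,-1],[0,-7,-8,0,0,0,-1],[0,-9,-8,0,0,0,-1]]]'| grep -E "clock|pos|width|force"
cat > tile.py <<'E'
from rel import *
from h import cloud,save
import cv2
def tile():
    B=np.c_[xc,yc,Z]
    for n in("scene","top"):
        im,d,W=cloud(n); L=(W-C0)@B
        m=(L[...,2]>.028)&(L[...,2]<.042)&(im.min(-1)>100)&(abs(L[...,1])<.13)&(L[...,0]<.126)&(L[...,0]>-.03)
        q=L[m][:,:2].astype(np.float32)
        if len(q)>50: print(n,len(q),cv2.minAreaRect(q)); 
        e=[]
        for s in (-1,1):
            z=q[(q[:,1]*s>.03)]; 
            if len(z)>20: print("  side",s,"x2/98",np.percentile(z[:,0],[2,98]),"y end",np.percentile(s*z[:,1],99)*s)
        f=(L[...,2]>.034)&(L[...,2]<.042)&(im.min(-1)>100)&(abs(L[...,1])<.1)&(L[...,0]>.127)&(L[...,0]<.15)
        for s in (-1,1):
            z=L[f&(L[...,1]*s>.03)]; 
            if len(z)>10: print("  fence",s,np.percentile(z[:,0],[2,98]))
    return
E
python3 - <<'E'
from tile import *
tile()
im,d=env.grab_frame("scene"); save(cv2.resize(im[170:360,360:540],(570,600)),"pics/s6.png")
o=env.get_obs();print(o["eef_pos"],(np.array(o["eef_pos"])-C0)@np.c_[xc,yc,Z])
E
```

```text
clock: 22.9
eef_pos: [0.5362, 0.1897, 0.0477]
contact_force: [0.8, 0.4, -0.9]
gripper_width: 0.0792
gripper_force: 0.0
clock: 23.4
eef_pos: [0.4483, 0.2029, 0.1307]
contact_force: [-0.1, -0.3, -0.3]
gripper_width: 0.0052
gripper_force: 0.0
scene 1768 ((0.05897366628050804, -0.008949756622314453), (0.18180423974990845, 0.07483641803264618), 89.18524932861328)
  side -1 x2/98 [0.0307 0.0938] y end -0.09906378
  side 1 x2/98 [0.0318 0.0949] y end 0.080396384
  fence -1 [0.1296 0.1442]
  fence 1 [0.1299 0.1448]
top 1496 ((0.0676499456167221, 0.0009478405117988586), (0.20516879856586456, 0.08968832343816757), 83.7925796508789)
  side -1 x2/98 [0.0301 0.092 ] y end -0.0979113
  side 1 x2/98 [0.0303 0.094 ] y end 0.080576375
  fence -1 [0.1289 0.1424]
  fence 1 [0.1287 0.1431]
[0.45   0.2027 0.1307] [-0.0292  0.0622  0.1307]
```

View pics/s6.png

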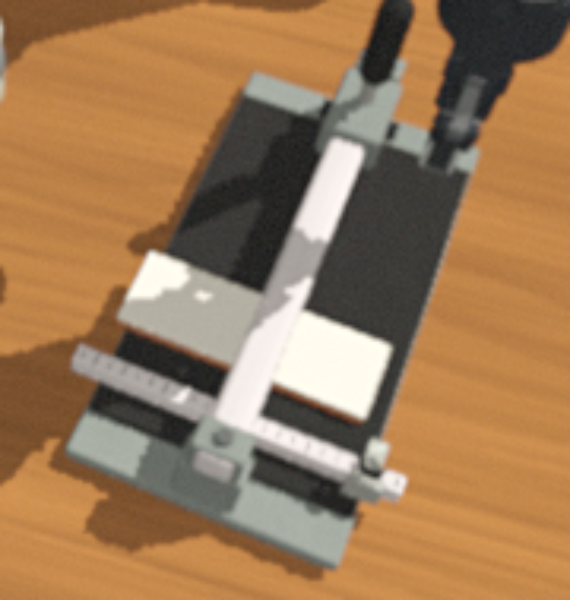

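Scene view: the tile lies flat on the bed under the rail, glaze up and parallel to the fence, about 36 mm short of it. Its left end is about 5 mm short of the pin. Now I lower the shut fingers behind it at y=+62 to find the bed.

```bash
python3 -m handwheel '[[[0,0,4,0,0,0,-1],[0,0,8,0,0,0,-1],[0,0,9.5,0,0,0,-1],[0,0,10,0,0,0,-1],[0,0,10,0,0,0,-1]]]'| grep -E "clock|pos|force"
python3 - <<'E'
from rel import *
from h import cloud
im,d,W=cloud("wrist"); o=env.get_obs(); p=np.array(o["eef_pos"]); r=R.from_quat(o["tool_rot"]).as_matrix()
T=(W-p)@r
k=(np.abs(T[...,0])<.014)&(np.abs(T[...,1])<.02)
q=T[k]; h=np.histogram(q[:,2],bins=np.arange(-.06,.012,.004)); print(*zip((h[1]*1000).round(),h[0]))
E
python3 -m handwheel '[[[0,0,0.5,0,0,0,-1],[0,0,1,0,0,0,-1],[0,0,1,0,0,0,-1]]]'| grep -E "clock|pos|force"
```

```text
clock: 24.05
eef_pos: [0.4514, 0.2024, 0.0305]
contact_force: [-0.7, 0.7, 0.2]
gripper_force: 0.0
(np.float64(-60.0), np.int64(226)) (np.float64(-56.0), np.int64(355)) (np.float64(-52.0), np.int64(340)) (np.float64(-48.0), np.int64(305)) (np.float64(-44.0), np.int64(277)) (np.float64(-40.0), np.int64(279)) (np.float64(-36.0), np.int64(187)) (np.float64(-32.0), np.int64(38)) (np.float64(-28.0), np.int64(0)) (np.float64(-24.0), np.int64(0)) (np.float64(-20.0), np.int64(0)) (np.float64(-16.0), np.int64(0)) (np.float64(-12.0), np.int64(0)) (np.float64(-8.0), np.int64(0)) (np.float64(-4.0), np.int64(0)) (np.float64(0.0), np.int64(1)) (np.float64(4.0), np.int64(2743))
clock: 24.4
eef_pos: [0.4505, 0.2027, 0.0206]
contact_force: [-0.2, 0.8, -0.8]
gripper_force: 0.0
```

```bash
python3 -m handwheel '[[[0,0,0.7,0,0,0,-1],[0,0,1.3,0,0,0,-1],[0,0,1.6,0,0,0,-1],[0,0,1.6,0,0,0,-1]]]'| grep -E "clock|pos|force"
python3 -m handwheel '[[[0,0,0.3,0,0,0,-1],[0,0,0.5,0,0,0,-1],[0,0,0.5,0,0,0,-1]]]'| grep -E "clock|pos|force"
```

```text
clock: 24.8
eef_pos: [0.45, 0.2026, 0.004]
contact_force: [-0.0, -0.3, 0.0]
gripper_force: 0.0
clock: 25.1
eef_pos: [0.4505, 0.2027, -0.0005]
contact_force: [0.1, -0.3, -0.1]
gripper_force: 0.0
```

```bash
python3 -m handwheel '[[[0,0,0.3,0,0,0,-1],[0,2,0.3,0,0,0,-1],[0,4,0.3,0,0,0,-1],[0,5,0.3,0,0,0,-1],[0,5.6,0.3,0,0,0,-1]]]'| grep -E "clock|pos|force"
python3 - <<'E'
from tile import *
tile()
o=env.get_obs();print(o["eef_pos"],(np.array(o["eef_pos"])-C0)@np.c_[xc,yc,Z])
E
```

```text
clock: 25.6
eef_pos: [0.5043, 0.1958, -0.0024]
contact_force: [-19.1, 4.2, 24.0]
gripper_force: 12.8
scene 1774 ((0.06358207762241364, -0.010785982012748718), (0.18128055334091187, 0.07513881474733353), 86.2267074584961)
  side -1 x2/98 [0.0303 0.0943] y end -0.10138698
  side 1 x2/98 [0.0393 0.104 ] y end 0.07876325
  fence -1 [0.1297 0.1443]
  fence 1 [0.1302 0.1446]
top 1354 ((0.04347977042198181, -0.010847672820091248), (0.17701537907123566, 0.11320500075817108), 85.55204772949219)
  side -1 x2/98 [0.0293 0.0929] y end -0.1004139
  side 1 x2/98 [0.0399 0.1036] y end 0.07000625
  fence -1 [0.1288 0.1422]
  fence 1 [0.129  0.1426]
[ 0.5052  0.1957 -0.0024] [ 0.0265  0.0631 -0.0024]
```

```bash
python3 -m handwheel '[[[0,-1.8,-0.2,0,0,0,-1],[0,-1.8,-5,0,0,0,-1],[0,-1.8,-9.5,0,0,0,-1],[-3,-1.8,-11,0,0,0,-1],[-7.5,-1.8,-11,0,0,0,-1]]]'| grep -E "clock|force"
python3 -m handwheel '[[[-4,0,0,0,0,0,-1],[-5.4,0,2,0,0,0,-1],[-5.4,0,6,0,0,0,-1],[-5.4,0,9.5,0,0,0,-1],[-5.4,0,10.8,0,0,0,-1]]]'| grep -E "clock|pos|force"
python3 - <<'E'
from tile import *
o=env.get_obs();print(o["eef_pos"],(np.array(o["eef_pos"])-C0)@np.c_[xc,yc,Z]); rel([0,0,0],down(xc))
E
```

```text
clock: 26.2
contact_force: [1.1, -1.6, -1.4]
gripper_force: 0.0
clock: 26.7
eef_pos: [0.4677, 0.0697, -0.0029]
contact_force: [-49.6, 0.3, 132.6]
gripper_force: 66.2
[ 0.4677  0.0697 -0.0029] [ 0.0074 -0.0669 -0.0029]
shift [-13.33 -45.37  -0.02] turn [-0.006 -0.     0.005] |d| 47.3 |w| 0.01 q [-0.11  0.19  2.02  0.    0.94  0.03]
```

```bash
python3 -m handwheel '[[[0,0,-0.5,0,0,0,-1],[0,0,-1,0,0,0,-1]]]'
python3 - <<'E'
from tile import *
tile()
im,d=env.grab_frame("scene"); save(cv2.resize(im[150:360,330:540],(600,600)),"pics/s7.png")
E
```

```text
clock: 26.9
eef_pos: [0.471, 0.0698, 0.0093]
tool_rot: [0.754, 0.657, 0.001, 0.0]
contact_force: [-0.3, -0.2, -0.0]
gripper_width: 0.0001
gripper_force: 0.0
scene 1768 ((0.06328441202640533, -0.012520276010036469), (0.10193239152431488, 0.18478229641914368), 5.294461727142334)
  side -1 x2/98 [0.0292 0.0947] y end -0.10124113
  side 1 x2/98 [0.041  0.1052] y end 0.07825043
  fence -1 [0.1293 0.1441]
  fence 1 [0.1299 0.1452]
top 252 ((0.041231632232666016, 0.006805673241615295), (0.20889897644519806, 0.1321783810853958), 80.27613830566406)
  side -1 x2/98 [0.0284 0.0905] y end -0.10114021
  fence -1 [0.1286 0.1425]
  fence 1 [0.129  0.1425]
```

View pics/s7.png

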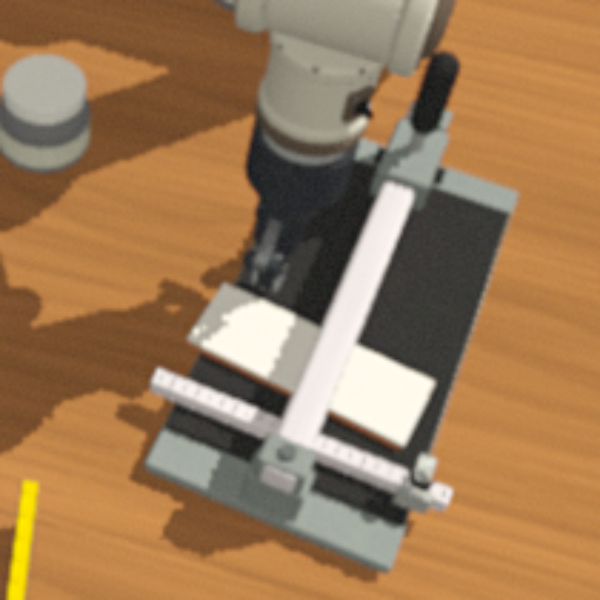

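Scene view: the tile is intact, turned slightly (left side ahead), with the shut fingers behind its right part at (268,275). The fingers had landed hard on the bed: 132 N was read. From now on I keep the TCP at about +3 mm. Now I push the −y side.

```bash
python3 -m handwheel '[[[0,0,0.5,0,0,0,-1],[0,0,0.6,0,0,0,-1]]]'| grep -E "clock|pos|force"
python3 -m handwheel '[[[0,1,0,0,0,0,-1],[0,1.7,0,0,0,0,-1],[0,2.3,0,0,0,0,-1],[0,2.9,0,0,0,0,-1],[0,2.9,0,0,0,0,-1]]]'| grep -E "clock|pos|force"
python3 - <<'E'
from tile import *
tile()
o=env.get_obs();print(o["eef_pos"],(np.array(o["eef_pos"])-C0)@np.c_[xc,yc,Z])
E
```

```text
clock: 27.25
eef_pos: [0.47, 0.0698, 0.002]
contact_force: [-0.1, 0.2, 0.1]
gripper_force: 0.0
clock: 27.75
eef_pos: [0.5005, 0.0655, 0.0029]
contact_force: [0.2, 0.1, -0.5]
gripper_force: 0.0
scene 1801 ((0.0728704109787941, -0.008430249989032745), (0.07714319229125977, 0.17898201942443848), 4.0877485275268555)
  side -1 x2/98 [0.0483 0.1133] y end -0.09720724
  side 1 x2/98 [0.0412 0.1061] y end 0.08184367
  fence -1 [0.1301 0.1441]
  fence 1 [0.1303 0.1446]
top 215 ((0.07602974027395248, -0.010148562490940094), (0.06214238330721855, 0.17323866486549377), 4.520102500915527)
  side -1 x2/98 [0.0518 0.1121] y end -0.0977519
  side 1 x2/98 [0.0394 0.0457] y end 0.07265701
  fence -1 [0.1298 0.1426]
[0.4997 0.0657 0.0028] [ 0.0396 -0.0663  0.0028]
```

```bash
python3 -m handwheel '[[[0,-1,0,0,0,0,-1],[0,-2.5,-4,0,0,0,-1],[0,-2.5,-9,0,0,0,-1],[3,-2.5,-10,0,0,0,-1],[8,-2.5,-10,0,0,0,-1]]]'| grep -E "clock|pos|force"
python3 -m handwheel '[[[5,0,0,0,0,0,-1],[5,0,4,0,0,0,-1],[5,0,7.5,0,0,0,-1],[5,0,8.5,0,0,0,-1],[5,0,8.5,0,0,0,-1]]]'| grep -E "clock|pos|force"
python3 - <<'E'
from tile import *
o=env.get_obs();print(o["eef_pos"],(np.array(o["eef_pos"])-C0)@np.c_[xc,yc,Z]); rel(o["eef_pos"],down(xc))
E
```

```text
clock: 28.35
eef_pos: [0.4875, 0.1478, 0.1063]
contact_force: [1.6, -0.1, 0.4]
gripper_force: 0.0
clock: 28.85
eef_pos: [0.4902, 0.1976, 0.0164]
contact_force: [-0.2, 0.2, -0.2]
gripper_force: 0.0
[0.4902 0.1976 0.0164] [0.0114 0.0628 0.0164]
shift [0. 0. 0.] turn [-0.003  0.     0.005] |d| 0.0 |w| 0.01 q [0.15 0.28 1.87 0.   1.   0.29]
```

Lower 13 mm, then push to TCP x≈46.

```bash
python3 -m handwheel '[[[0,0,0.7,0,0,0,-1],[0,0,1.3,0,0,0,-1],[0,1.5,1.3,0,0,0,-1],[0,2.2,1.3,0,0,0,-1],[0,2.8,1.3,0,0,0,-1]]]'| grep -E "clock|pos|force"
python3 -m handwheel '[[[0,0.4,0,0,0,0,-1],[0,0.7,0,0,0,0,-1],[0,0.7,0,0,0,0,-1]]]'| grep -E "clock|pos|force"
python3 - <<'E'
from tile import *
tile()
o=env.get_obs();print(o["eef_pos"],(np.array(o["eef_pos"])-C0)@np.c_[xc,yc,Z])
E
```

```text
clock: 29.35
eef_pos: [0.521, 0.1941, 0.0056]
contact_force: [-1.6, 0.8, 1.2]
gripper_force: 0.8
clock: 29.65
eef_pos: [0.5274, 0.1931, 0.005]
contact_force: [-0.1, -0.3, 1.1]
gripper_force: 0.1
scene 1843 ((0.08392015844583511, -0.010204412043094635), (0.18144658207893372, 0.0693531185388565), 85.55200958251953)
  side -1 x2/98 [0.0489 0.1132] y end -0.100334406
  side 1 x2/98 [0.057  0.1217] y end 0.07979468
  fence -1 [0.1295 0.1442]
  fence 1 [0.1294 0.1447]
top 1339 ((0.07749506831169128, -0.023427113890647888), (0.1512080579996109, 0.1657770425081253), 20.493227005004883)
  side -1 x2/98 [0.0483 0.1118] y end -0.09901617
  side 1 x2/98 [0.0574 0.12  ] y end 0.071668856
  fence -1 [0.1288 0.1425]
  fence 1 [0.1293 0.1427]
[0.5272 0.193  0.0049] [0.0486 0.0636 0.0049]
```

```bash
python3 -m handwheel '[[[0,-1,0,0,0,0,-1],[0,-2.5,-4,0,0,0,-1],[0,-2.5,-9,0,0,0,-1],[-3,-2.5,-10,0,0,0,-1],[-8,-2.5,-10,0,0,0,-1]]]'| grep -E "clock"
python3 -m handwheel '[[[-5,0,0,0,0,0,-1],[-5,0,4,0,0,0,-1],[-5,0,7.5,0,0,0,-1],[-5,0,8.5,0,0,0,-1],[-5,0,8.5,0,0,0,-1]]]'| grep -E "clock|pos|force"
python3 - <<'E'
from tile import *
o=env.get_obs();print(o["eef_pos"],(np.array(o["eef_pos"])-C0)@np.c_[xc,yc,Z]); rel(o["eef_pos"],down(xc))
E
```

```text
clock: 30.25
clock: 30.75
eef_pos: [0.4824, 0.0682, 0.0183]
contact_force: [-0.0, 0.5, 0.3]
gripper_force: 0.0
[0.4824 0.0682 0.0183] [ 0.0221 -0.0663  0.0183]
shift [0. 0. 0.] turn [-0.003 -0.001  0.006] |d| 0.0 |w| 0.01 q [-0.11  0.18  1.98  0.    0.99  0.03]
```

```bash
python3 -m handwheel '[[[0,0,0.8,0,0,0,-1],[0,0,1.5,0,0,0,-1],[0,0.9,1.5,0,0,0,-1],[0,1.5,1.5,0,0,0,-1],[0,2,1.5,0,0,0,-1]]]'| grep -E "clock|pos|force"
python3 -m handwheel '[[[0,0.3,0,0,0,0,-1],[0,0.4,0,0,0,0,-1],[0,0.4,0,0,0,0,-1]]]'| grep -E "clock|pos|force"
python3 - <<'E'
from tile import *
tile()
o=env.get_obs();print(o["eef_pos"],(np.array(o["eef_pos"])-C0)@np.c_[xc,yc,Z])
E
```

```text
clock: 31.25
eef_pos: [0.5054, 0.0649, 0.0053]
contact_force: [-2.3, -0.6, 0.9]
gripper_force: 0.9
clock: 31.55
eef_pos: [0.5085, 0.0645, 0.0048]
contact_force: [-0.2, -0.2, -0.3]
gripper_force: 0.0
scene 1855 ((0.08358298242092133, -0.008505038917064667), (0.1814967691898346, 0.07794997841119766), 89.71728515625)
  side -1 x2/98 [0.0566 0.1202] y end -0.0980234
  side 1 x2/98 [0.0573 0.1213] y end 0.0814428
  fence -1 [0.1293 0.1445]
  fence 1 [0.1299 0.1445]
top 214 ((0.08794616162776947, -0.02072678506374359), (0.06450966000556946, 0.15597081184387207), 0.3612174391746521)
  side -1 x2/98 [0.057  0.1191] y end -0.09791654
  fence -1 [0.1291 0.1425]
[0.5084 0.0645 0.0048] [ 0.0484 -0.0663  0.0048]
```

```bash
python3 -m handwheel '[[[0,0.3,0.2,0,0,0,-1],[0,0.6,0.2,0,0,0,-1],[0,0.6,0.2,0,0,0,-1]]]'| grep -E "clock|pos|force"
python3 -m handwheel '[[[0,-1,0,0,0,0,-1],[0,-2.5,-4,0,0,0,-1],[0,-2.5,-9,0,0,0,-1],[3,-2.5,-10,0,0,0,-1],[8,-2.5,-10,0,0,0,-1]]]'| grep -E "clock"
python3 -m handwheel '[[[5,0,0,0,0,0,-1],[5,0,4,0,0,0,-1],[5,0,7.5,0,0,0,-1],[5,0,8.5,0,0,0,-1],[5,0,8.5,0,0,0,-1]]]'| grep -E "clock|pos|force"
python3 - <<'E'
from tile import *
tile()
o=env.get_obs();print(o["eef_pos"],(np.array(o["eef_pos"])-C0)@np.c_[xc,yc,Z]); rel(o["eef_pos"],down(xc))
E
```

```text
clock: 31.95
eef_pos: [0.5145, 0.0636, 0.0026]
contact_force: [-1.9, -0.6, 0.2]
gripper_force: 0.2
clock: 32.45
clock: 32.95
eef_pos: [0.5053, 0.1955, 0.0164]
contact_force: [-0.5, 0.2, 0.9]
gripper_force: 0.0
scene 1811 ((0.09184905886650085, -0.007556907832622528), (0.06814558058977127, 0.18155060708522797), 2.316352605819702)
  side -1 x2/98 [0.0627 0.1247] y end -0.09757054
  side 1 x2/98 [0.0576 0.1211] y end 0.08280314
  fence -1 [0.1283 0.1444]
  fence 1 [0.13   0.1445]
top 1397 ((0.09949897974729538, -0.0072670504450798035), (0.14858478307724, 0.1754218339920044), 30.010957717895508)
  side -1 x2/98 [0.0626 0.1245] y end -0.096995495
  side 1 x2/98 [0.0576 0.1204] y end 0.09021603
  fence -1 [0.1288 0.142 ]
  fence 1 [0.1289 0.143 ]
[0.5083 0.1958 0.0194] [0.0296 0.0636 0.0194]
shift [0. 0. 0.] turn [ 0.004 -0.002  0.005] |d| 0.0 |w| 0.01 q [0.15 0.3  1.83 0.   1.01 0.28]
```

```bash
python3 -m handwheel '[[[0,0,0.8,0,0,0,-1],[0,0,1.5,0,0,0,-1],[0,1,1.5,0,0,0,-1],[0,1.7,1.5,0,0,0,-1],[0,2.2,1.5,0,0,0,-1]]]'| grep -E "clock|pos|force"
python3 -m handwheel '[[[0,0.2,0,0,0,0,-1],[0,0.4,0,0,0,0,-1],[0,0.4,0,0,0,0,-1]]]'| grep -E "clock|pos|force"
python3 -m handwheel '[[[0,0.2,0,0,0,0,-1],[0,0.3,0,0,0,0,-1],[0,0.3,0,0,0,0,-1]]]'| grep -E "clock|pos|force"
python3 - <<'E'
from tile import *
tile()
o=env.get_obs();print(o["eef_pos"],(np.array(o["eef_pos"])-C0)@np.c_[xc,yc,Z])
E
```

```text
clock: 33.55
eef_pos: [0.5303, 0.1927, 0.0033]
contact_force: [-1.0, 1.6, 1.3]
gripper_force: 0.6
clock: 33.85
eef_pos: [0.5332, 0.1923, 0.0029]
contact_force: [-0.7, -0.1, -0.1]
gripper_force: 0.0
clock: 34.15
eef_pos: [0.5354, 0.192, 0.0028]
contact_force: [-3.2, 1.1, 1.6]
gripper_force: 1.8
scene 1742 ((0.06773136556148529, -0.009113132953643799), (0.18230479955673218, 0.11627905070781708), 89.86661529541016)
  side -1 x2/98 [0.063  0.1246] y end -0.0992007
  side 1 x2/98 [0.0651 0.1255] y end 0.080787204
  fence -1 [0.1291 0.1438]
  fence 1 [0.1281 0.145 ]
top 1286 ((0.09361270815134048, -0.013672277331352234), (0.17078644037246704, 0.06483358889818192), 89.74967193603516)
  side -1 x2/98 [0.0626 0.1244] y end -0.097910084
  side 1 x2/98 [0.0655 0.1251] y end 0.068924084
  fence -1 [0.1289 0.1424]
  fence 1 [0.1285 0.143 ]
[0.5354 0.1921 0.0028] [0.0569 0.0638 0.0028]
```

```bash
python3 -m handwheel '[[[0,0.2,0,0,0,0,-1],[0,0.2,0,0,0,0,-1]]]'| grep -E "clock|pos|force"
python3 -m handwheel '[[[0,-1,0,0,0,0,-1],[0,-2.5,-4,0,0,0,-1],[0,-2.5,-9,0,0,0,-1],[-3,-2.5,-10,0,0,0,-1],[-8,-2.5,-10,0,0,0,-1]]]'| grep -E "clock"
python3 -m handwheel '[[[-5,0,0,0,0,0,-1],[-5,0,4,0,0,0,-1],[-5,0,7.5,0,0,0,-1],[-5,0,8.5,0,0,0,-1],[-5,0,8.5,0,0,0,-1]]]'| grep -E "clock|pos|force"
python3 - <<'E'
from tile import *
o=env.get_obs();print(o["eef_pos"],(np.array(o["eef_pos"])-C0)@np.c_[xc,yc,Z]); rel(o["eef_pos"],down(xc))
E
```

```text
clock: 34.45
eef_pos: [0.5355, 0.192, 0.0024]
contact_force: [-8.6, 1.2, 7.5]
gripper_force: 4.8
clock: 34.95
clock: 35.45
eef_pos: [0.4941, 0.0663, 0.0165]
contact_force: [0.0, -0.3, 0.5]
gripper_force: 0.0
[0.4941 0.0663 0.0165] [ 0.0339 -0.0665  0.0165]
shift [0. 0. 0.] turn [-0.001 -0.001  0.006] |d| 0.0 |w| 0.01 q [-0.11  0.21  1.95  0.    0.98  0.03]
```

```bash
python3 -m handwheel '[[[0,0,0.8,0,0,0,-1],[0,0,1.4,0,0,0,-1],[0,1,1.4,0,0,0,-1],[0,1.7,1.4,0,0,0,-1],[0,2.1,1.4,0,0,0,-1]]]'| grep -E "clock|pos|force"
python3 -m handwheel '[[[0,0.15,0,0,0,0,-1],[0,0.3,0,0,0,0,-1],[0,0.3,0,0,0,0,-1]]]'| grep -E "clock|pos|force"
python3 -m handwheel '[[[0,0.1,0,0,0,0,-1],[0,0.2,0,0,0,0,-1],[0,0.2,0,0,0,0,-1]]]'| grep -E "clock|pos|force"
python3 - <<'E'
from tile import *
tile()
o=env.get_obs();print(o["eef_pos"],(np.array(o["eef_pos"])-C0)@np.c_[xc,yc,Z])
E
```

```text
clock: 35.95
eef_pos: [0.5175, 0.0632, 0.0045]
contact_force: [-6.9, 0.7, 5.8]
gripper_force: 4.1
clock: 36.25
eef_pos: [0.5173, 0.0633, 0.0035]
contact_force: [-7.8, -0.4, 7.1]
gripper_force: 3.6
clock: 36.55
eef_pos: [0.5174, 0.0633, 0.0033]
contact_force: [-13.2, 1.1, 12.3]
gripper_force: 6.7
scene 1700 ((0.08757475763559341, -0.008524209260940552), (0.07681573182344437, 0.1815091222524643), 0.0022297664545476437)
  side -1 x2/98 [0.0649 0.1247] y end -0.09873518
  side 1 x2/98 [0.0654 0.1247] y end 0.08127866
  fence -1 [0.1282 0.1442]
  fence 1 [0.1288 0.1447]
top 250 ((0.09451059252023697, -0.0114278644323349), (0.06119360029697418, 0.17414416372776031), 0.6517136693000793)
  side -1 x2/98 [0.066  0.1245] y end -0.09821576
  side 1 x2/98 [0.0633 0.0726] y end 0.07379235
  fence -1 [0.1278 0.1425]
[0.5174 0.0633 0.0034] [ 0.0574 -0.0662  0.0034]
```

Both sides bear on the fence (about 13 N with no motion). Now I go round to the −y end and push along the fence to the pin.

```bash
python3 -m handwheel '[[[0,-1,0,0,0,0,-1],[0,-1.5,-3,0,0,0,-1],[-3,-1,-6,0,0,0,-1],[-5.9,1.5,-7,0,0,0,-1],[-5.9,3.8,-7,0,0,0,-1]]]'| grep -E "clock|pos|force"
python3 -m handwheel '[[[0,0,3,0,0,0,-1],[0,0,6,0,0,0,-1],[0,0,7,0,0,0,-1],[0,0,7,0,0,0,-1]]]'| grep -E "clock|pos|force"
python3 - <<'E'
from tile import *
o=env.get_obs();print(o["eef_pos"],(np.array(o["eef_pos"])-C0)@np.c_[xc,yc,Z]); rel(o["eef_pos"],down(xc))
E
```

```text
clock: 37.15
eef_pos: [0.5535, -0.0044, 0.0769]
contact_force: [-0.3, 0.2, 0.9]
gripper_force: 0.0
clock: 37.55
eef_pos: [0.5491, -0.0006, 0.0023]
contact_force: [0.4, 1.0, 0.2]
gripper_force: 0.0
[ 0.5491 -0.0006  0.0023] [ 0.098  -0.1249  0.0023]
shift [0. 0. 0.] turn [-0.002 -0.001  0.005] |d| 0.0 |w| 0.01 q [-0.22  0.35  1.81  0.    0.99 -0.08]
```

```bash
python3 -m handwheel '[[[0.7,0,0,0,0,0,-1],[1.2,0,0,0,0,0,-1],[1.5,0,0,0,0,0,-1],[1.7,0,0,0,0,0,-1],[1.7,0,0,0,0,0,-1]]]'| grep -E "clock|pos|force"
python3 -m handwheel '[[[0.15,0,0,0,0,0,-1],[0.3,0,0,0,0,0,-1],[0.3,0,0,0,0,0,-1]]]'| grep -E "clock|pos|force"
python3 -m handwheel '[[[0.1,0,0,0,0,0,-1],[0.2,0,0,0,0,0,-1],[0.2,0,0,0,0,0,-1]]]'| grep -E "clock|pos|force"
python3 - <<'E'
from tile import *
tile()
o=env.get_obs();print(o["eef_pos"],(np.array(o["eef_pos"])-C0)@np.c_[xc,yc,Z])
E
```

```text
clock: 38.05
eef_pos: [0.554, 0.0158, 0.0049]
contact_force: [-0.3, -1.6, 4.3]
gripper_force: 1.7
clock: 38.35
eef_pos: [0.5544, 0.0177, 0.0048]
contact_force: [-0.4, -4.4, 5.4]
gripper_force: 3.7
clock: 38.65
eef_pos: [0.5546, 0.0195, 0.0048]
contact_force: [-0.7, -4.7, 5.1]
gripper_force: 3.9
scene 1691 ((0.09403777122497559, -0.004997171461582184), (0.1829787790775299, 0.06450401991605759), 89.61503601074219)
  side -1 x2/98 [0.0656 0.1248] y end -0.09428546
  side 1 x2/98 [0.065  0.1247] y end 0.08387558
  fence -1 [0.1279 0.1439]
  fence 1 [0.129  0.1447]
top 322 ((0.10948458313941956, 0.01945764571428299), (0.15443995594978333, 0.03497947007417679), 86.38214874267578)
  side -1 x2/98 [0.0879 0.1117] y end -0.055753224
  side 1 x2/98 [0.096  0.1255] y end 0.09257342
  fence 1 [0.1288 0.1426]
[0.5547 0.0195 0.0048] [ 0.1006 -0.1042  0.0048]
```

```bash
for i in 1; do python3 -m handwheel '[[[0.1,0,0,0,0,0,-1],[0.2,0,0,0,0,0,-1],[0.2,0,0,0,0,0,-1]]]'| grep -E "clock|pos|contact"; done
python3 -m handwheel '[[[0.1,0,0,0,0,0,-1],[0.2,0,0,0,0,0,-1],[0.2,0,0,0,0,0,-1]]]'| grep -E "clock|pos|contact"
python3 -m handwheel '[[[0.1,0,0,0,0,0,-1],[0.1,0,0,0,0,0,-1]]]'| grep -E "clock|pos|contact"
```

```text
clock: 39.05
eef_pos: [0.5549, 0.0215, 0.0048]
contact_force: [-0.9, -5.4, 5.8]
clock: 39.35
eef_pos: [0.555, 0.0223, 0.0048]
contact_force: [-1.5, -9.6, 5.5]
clock: 39.55
eef_pos: [0.5551, 0.0224, 0.0049]
contact_force: [-3.6, -13.0, 6.7]
```

The tile is at the pin: motion stopped and the force rose to 13 N. I back off, lift and check.

```bash
python3 -m handwheel '[[[-1.5,0,0,0,0,0,-1],[-2.5,0,-3,0,0,0,-1],[-3,-3,-7,0,0,0,-1],[-3,-8,-10,0,0,0,-1],[-3,-12,-11,0,0,0,-1]]]'| grep -E "clock|pos|contact"
python3 - <<'E'
from tile import *
tile()
B=np.c_[xc,yc,Z]
# front gap: profile of heights near fence, and rear edge fit per side
for n in("scene","top"):
    im,d,W=cloud(n); L=(W-C0)@B
    for a,b in((-.09,-.07),(-.07,-.05),(-.05,-.03),(.03,.05),(.05,.07),(.07,.082)):
        m=(L[...,1]>a)&(L[...,1]<b)&(L[...,2]>.029)&(L[...,2]<.039)&(L[...,0]>.05)&(L[...,0]<.1); x=L[m][:,0]
        g=(L[...,1]>a)&(L[...,1]<b)&(L[...,0]>.118)&(L[...,0]<.136)&(L[...,2]<.0295); print(n,a,len(x) and x.min().round(4),"low pts at joint",g.sum())
im,d=env.grab_frame("scene"); save(cv2.resize(im[250:350,375:500],(750,600),interpolation=cv2.INTER_CUBIC),"pics/s8.png")
E
```

```text
clock: 40.05
eef_pos: [0.4315, 0.012, 0.1156]
contact_force: [-0.3, -0.3, 1.2]
scene 1704 ((0.09266375005245209, -0.0028187409043312073), (0.1801362782716751, 0.06648002564907074), 89.9638671875)
  side -1 x2/98 [0.0655 0.1249] y end -0.09221438
  side 1 x2/98 [0.0655 0.1246] y end 0.08636301
  fence -1 [0.1282 0.1444]
  fence 1 [0.1281 0.1446]
top 791 ((0.0994701236486435, 0.0021144673228263855), (0.06242784857749939, 0.1883973330259323), 3.5668466091156006)
  side -1 x2/98 [0.0911 0.1249] y end -0.09089577
  side 1 x2/98 [0.0648 0.1245] y end 0.09012915
  fence -1 [0.1279 0.1425]
  fence 1 [0.1286 0.1431]
scene -0.09 0.0639 low pts at joint 0
scene -0.07 0.0624 low pts at joint 0
scene -0.05 0.0634 low pts at joint 0
scene 0.03 0.0637 low pts at joint 0
scene 0.05 0.0626 low pts at joint 0
scene 0.07 0.0633 low pts at joint 0
top -0.09 0.0952 low pts at joint 2
top -0.07 0.0976 low pts at joint 2
top -0.05 0 low pts at joint 5
top 0.03 0 low pts at joint 7
top 0.05 0.0677 low pts at joint 3
top 0.07 0.0636 low pts at joint 2
```

View pics/s8.png

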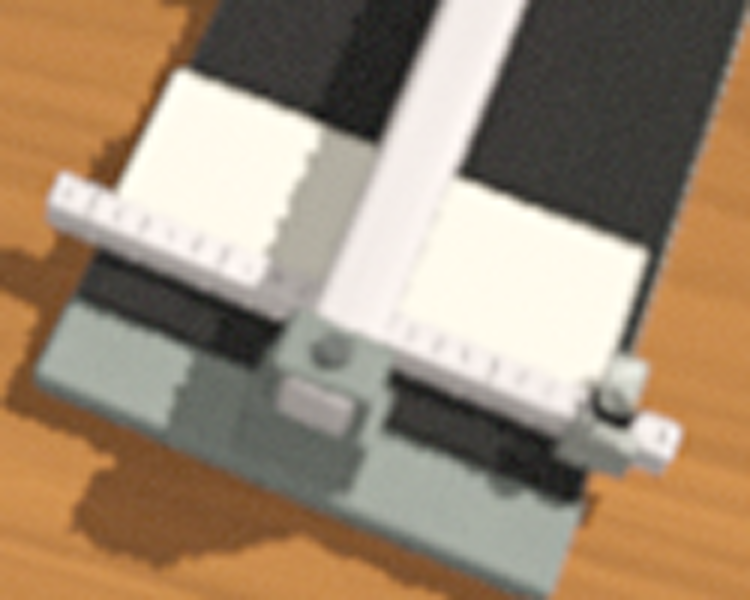

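Scene view: the tile is flat with its glaze up, its whole long edge against the fence and its right end at the stop pin near (610,375). The hand is clear, so I hand in.

```bash
python3 -m handwheel '[[[0,-2,-5,0,0,0,-1],[0,-2,-8,0,0,0,-1],[0,-2,-8,0,0,0,-1]]]'| grep -E "clock|contact"; python3 -c "
from workcell import env
print(env.close_job())"
```

```text
clock: 40.6
contact_force: [0.5, 0.1, 0.5]
the job is handed in; nothing more can be done
None
```

The long tile lies flat in the cutter, glaze up, flush to the fence and against the stop pin, with the hand clear at 40.6 s; but at 26.7 s the shut fingers hit the bed and the force read 132.6 N, over the 120 N wrist limit, so the job may be failed on that.

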